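# Lock the battery cap of the kitchen scale

## Robot

A 6-joint arm with a two-finger parallel gripper is mounted at the origin on a cart in front of the work surface, level with it; the furniture and walls round the work are solid. World frame = base frame: x ahead of the robot, y to its left, z up, the work surface at z = 0. Lengths are in m, angles in rad, forces in N, time in s.
With the tool pointing down it reaches from about 0.35 to 0.925 m from the base axis. Payload 6.4 kg.
Tool frame: the origin (TCP) lies midway between the tips of the shut fingers; the grasp point (between the pads) lies 19 mm behind it; z points along the fingers, y is the line along which they close (so a half turn about z gives the same grasp; the last joint's range is limited). The gripper opens to 94 mm and grips with 3 to 60 N. Pads are 16 mm wide; open, the fingers measure 119 mm over their backs; the gripper's body (75 mm by 177 mm) begins 78 mm behind the grasp point.
Start: joints at [-1.387, 0.245, 1.558, -0, 1.339, -0.174], TCP at [0.228, -0.609, 0.205] pointing down, gripper open.
Joint ranges: [-3.13, 3.13], [-1.02, 2.26], [0.13, 2.54], [-0.95, 4.09], [0.21, 2.88], [-2.74, 2.74]. Speed limits (rad/s): [2.57, 2.57, 3.14, 3.14, 3.14, 3.14].

## Interface

Orientations are given as a unit quaternion [w, x, y, z].
In Python, from cell import env gives the robot as it stands. The module is installed in compiled form; this text tells all that it offers.
- The arm moves only by the tool drive_tool, never from a script. Its argument "targets" is a list of rows, each a list of 7 numbers: the shift along the tool's x, y, z scaled (see below), then the turn, a rotation vector about the tool's x, y, z scaled (see below), then the opening in per cent of the stroke, from 0 (shut) to 100 (fully open). A call has 1 to 12 rows; each row shifts and turns the commanded pose from where the row before left it, along the tool's axes as they then stand; what a row does not reach is not made up. The controller multiplies each number of a shift by 0.05 m and each number of a turn by 6 degrees. A row lasts 1/10 s, in which the tool goes at most 50 mm and 8.59 degrees, less where a joint would pass 70% of its speed; a pose out of reach is approached as far as the arm can. A call with a number of a shift or a turn outside -1 to 1 is refused whole. A call with a gripper value outside its range is refused whole. The fingers move at their own pace and stop on an object; the grip force is fixed at half the most. Time passes only in rows, so rows that do not move let the fingers close. It gives the time, the measured TCP pose, the force, the opening and the grip force at its end, in the units of the state.
- env.get_state(): the state, without advancing time (a new reading comes with each control period).
- env.grab_frame(name): name is "scene" or "top" or "wrist"; returns the picture (400x640x3 uint8, red, green, blue); there is no depth.
- env.camera_params(name): a dict with "intrinsics" (3x3 intrinsics, pixels), "rvec" (rotation vector, rad) and "tvec" (3), from world to camera coordinates, as OpenCV has them; the wrist camera has in their place "mount" (4x4, takes a point from camera to tool coordinates, whose origin is the TCP and whose axes are the flange's). Camera axes: x right, y down, z forward; pixel columns grow to the right and rows downward; lengths in m; the calibration is good to about 2 mm. The wrist camera is an equidistant fisheye: a pixel r from the principal point sees the ray r / f radians off the axis. A picture is of the moment at which its call begins: read the wrist's pose just before it. camera_params takes no time and is no camera call.
- env.job_done(): hands the job in; it is judged then, once.
The state is a dict: "time": time; "joints": joint angles; "qvel": joint speeds; "joint_efforts": joint torques, N m; "tcp_pos": TCP position; "tcp_rot": TCP orientation; "ft_force": force on the tool from outside, world axes, zero at the start; "wrist_torque": the same for the moment, N m; "finger_gap": finger opening in m; "gripper_force": force on a finger pad.
Only numpy, scipy, OpenCV 4.12 (cv2) and the standard library are available. Lean on these libraries where they do the work, as an engineer would, in place of code of your own. Each camera call takes 0.05 s, during which the arm holds its last target. There are 200 camera calls.

## Task

The kitchen scale lies face down with a new battery in it, and its slotted battery cap stands loose in the well. Take the stubby wide-bladed screwdriver from the wooden block, set its blade in the slot, press the cap gently down against its spring and turn it about a quarter turn clockwise until it seats, locked and flush. Then put the screwdriver back in its hole in the block; press and turn with a light hand, as the plastic cracks if forced, and leave the other things where they are.

Things in the scene. Friction and masses are not known exactly. Their poses are not given: they have to be found in the camera images.
- scale: Kitchen scale lying face down, fixed: pale moulded tub 136 x 184 mm on a glass platform 148 x 196 mm; its flat underside faces up at z 32 mm, with four rubber feet 4 mm high near the corners. Origin: centre of its lower side, on the worktop; x across, y along the long side, z up. Battery well at x 0, y +34 mm; moulded bars beside the well: one at x+ and x- (open), two at y+ and y- (locked).
- well_mouth (a point): Centre of the battery well (bore 37.6 mm), level with the underside. A contact spring in the well pushes the cap up: it starts to yield at 2 N, then 0.7 N per mm, and bottoms hard at 6.8 mm (7 N). The cap's lugs drop through notches at the well's x+ and x- sides; they clear the rim and can turn only with the cap pressed at least 5.3 mm below its start (about 6 N).
- lock_mark (a point): Double bar by the well's y+ side, 27 mm from its centre. Hidden under the rim, a cam ramp draws the turning lugs to 6 mm below start; then they meet a solid stop, 77 to 106 degrees clockwise (from above) from the notches: where differs each time and must be felt. Turning takes about 0.03 N m, against the stop it climbs at once. Let off there, the spring lifts the lugs into pockets: locked.
- battery_cap: Grey cap, a disc 36 mm across, 10 mm thick, with two lugs. Origin: centre of its lower face; z up; x along the slot and through both lugs (both ways are alike). At the start it stands 4 mm proud, origin at z 26 mm, lugs in the notches; locked it is flush, origin at 22 mm. It cracks if the blade loads it (push and twist) with over 30 N; 7 N of push and 0.14 N m come near that.
- cap_slot (a point): Centre of the slot's mouth, in the cap's top face, 10 mm above the cap's origin. The slot is 22 mm long, 4.8 mm wide and 4.5 mm deep, closed at its ends.
- driver: Stubby wide-bladed screwdriver, about 90 g, 96 mm long, standing blade down in the block. Origin: middle of the blade's tip; z up the tool, x along the blade's width. Blade 18 mm wide (x), 2.8 mm thick (y), straight for 9 mm, then a 10 mm round shank up to 40 mm. In the block the shoulder under its handle rests on the block's top, tip 10 mm above the worktop.
- driver_handle (a point): Middle of the screwdriver's grey handle, 68 mm above the blade's tip. The handle is 26 x 26 mm square with flat sides across x and y, and reaches from 40 to 96 mm above the tip.
- tool_block: Fixed wooden block 60 x 156 mm, 50 mm high, with two round bores 22 mm across and 44 mm deep at y -42 and +42 mm on its centre line. Origin: centre of its underside, z up. One bore holds the stubby driver, the other the slim one; which is which varies.
- slim_driver: Slim screwdriver with a round grey waisted handle 16 to 26 mm across, 94 mm long, in the other bore of the block; not needed. Origin: its tip.
- old_cell: Spent button cell, steel disc 30 mm across, 6 mm high, lying loose by the scale. Origin: centre of its lower face.
- kitchen_timer: Loose white kitchen timer 65 mm across, 55 mm high, behind the work. Origin: centre of its underside.
- salt_shaker: Loose salt shaker 44 mm across, 90 mm high, behind the block. Origin: centre of its underside.

How it is judged:
On the way, in this order (a step that is already met when the one before it is completed fails the run):
1. the screwdriver's blade is in the cap's slot (z of driver in the frame of battery_cap below 0.0075 m and horizontal distance between driver and battery_cap below 0.006 m and angle between the x axis of driver and the x axis of battery_cap, either way round below 0.25 rad), for 0.1 s.
2. the cap is turned a quarter turn and seated flush in its pockets (angle between the x axis of battery_cap and the y axis of scale, either way round below 0.35 rad and z of battery_cap in the frame of scale between 0.0209 and 0.0229 m and horizontal distance between cap_slot and well_mouth below 0.003 m), for 0.1 s.
At the end, for the whole second after the job is handed in: The cap is locked: turned a quarter turn (slot within 0.35 rad of the scale's y) and risen into its pockets flush with the scale's underside within 1 mm; the stubby screwdriver stands upright in its bore, tip less than 14 mm above the worktop, released and at rest (all of step 2 and z of driver in the frame of tool_block below 0.014 m and x of driver in the frame of tool_block between -0.012 and 0.012 m and angle between driver's own z axis and vertical below 0.12 rad and linear speed of driver below 0.02 m/s and (y of driver in the frame of tool_block between 0.03 and 0.054 m or y of driver in the frame of tool_block between -0.054 and -0.03 m)); the robot touches nothing.
It fails at once if the cap is loaded by the blade with more than 30 N (contact force between driver and battery_cap above 30 N).
It fails at once if a bystander is shifted more than 20 mm (distance of any of slim_driver, old_cell, kitchen_timer, salt_shaker from where it was at the start of the episode above 0.02 m).
It also fails if it takes over 72 s, if anything falls off the work surface, if the arm or the gripper's body presses on something with over 40 N, if the wrist force passes 120 N, or if a joint passes its speed limit or range.

## Working session

There is one attempt and no reset: what is moved stays moved. The work goes in short steps, Python scripts to look and compute and a tool call to move; the robot and the scene stay as the last step left them, time stands still between calls to the robot, and variables do not carry over. Pictures are saved under pics/ and viewed, at most 10 in all, crops included, and the job is handed in when it is done.

Besides the shell and the picture viewer there is one more tool, called after "Call:" in YAML: its name, and indented under it one key for each argument. drive_tool: Moves the arm, as the interface text tells. Shifts and turns lie within -1 to 1; 1 stands for 0.05 m of shift or 6 degrees of turn. Its arguments: {"type":"object","properties":{"targets":{"type":"array","items":{"type":"array","items":{"type":"number"}}}},"required":["targets"]}

```bash
mkdir -p pics
python3 - <<'E'
from cell import env
import cv2,numpy as np
for n in("top","scene"):
    im=env.grab_frame(n); cv2.imwrite(f"pics/{n}0.png",im[:,:,::-1])
    p=env.camera_params(n); print(n,p)
print(env.camera_params("wrist")); s=env.get_state(); print(s)
E
```

```text
top {'intrinsics': array([[500.09209202,   0.        , 325.22230466],
       [  0.        , 500.09209202, 197.77575394],
       [  0.        ,   0.        ,   1.        ]]), 'rvec': array([ 2.10769783, -2.1455904 ,  0.17918685]), 'tvec': array([-0.0777642 ,  0.57668885,  1.08934198])}
scene {'intrinsics': array([[467.60373886,   0.        , 318.61099687],
       [  0.        , 467.60373886, 200.09468021],
       [  0.        ,   0.        ,   1.        ]]), 'rvec': array([ 2.0287526 , -0.66190253,  0.34310667]), 'tvec': array([-0.497214  ,  0.20471728,  1.0708257 ])}
{'intrinsics': array([[309.70691629,   0.        , 322.66155175],
       [  0.        , 309.70691629, 202.93964457],
       [  0.        ,   0.        ,   1.        ]]), 'mount': array([[-3.81866222e-05, -9.72209803e-01, -2.34111295e-01,
         6.67879328e-02],
       [ 9.99999758e-01, -1.99916006e-04,  6.67091641e-04,
         1.00261230e-03],
       [-6.95355628e-04, -2.34111213e-01,  9.72209574e-01,
        -1.79328869e-01],
       [ 0.00000000e+00,  0.00000000e+00,  0.00000000e+00,
         1.00000000e+00]])}
{'time': 0.1, 'joints': array([-1.38708519e+00,  2.45722734e-01,  1.55889609e+00, -6.11596933e-08,
        1.33867844e+00, -1.74095557e-01]), 'qvel': array([-0.00010957,  0.00020375, -0.00205763,  0.00121794, -0.00071772,
        0.00117077]), 'joint_efforts': array([ 1.18630996e-03, -4.16913521e+01, -3.15525484e+01,  6.87164837e-02,
        3.09391308e-02, -5.48081653e-05]), 'tcp_pos': array([ 0.22755167, -0.60829245,  0.20446716]), 'tcp_rot': array([-8.52294645e-04,  9.84039076e-01,  1.77950471e-01, -4.12743746e-06]), 'ft_force': array([-0.17107474,  0.66403877,  0.25170715]), 'wrist_torque': array([-0.00814839, -0.00578811, -0.04144963]), 'gripper_force': 0.0, 'finger_gap': 0.0942130170369552}
```

View pics/top0.png

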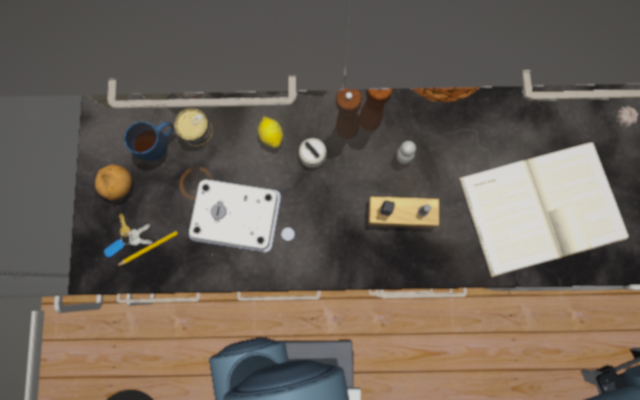

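View pics/scene0.png

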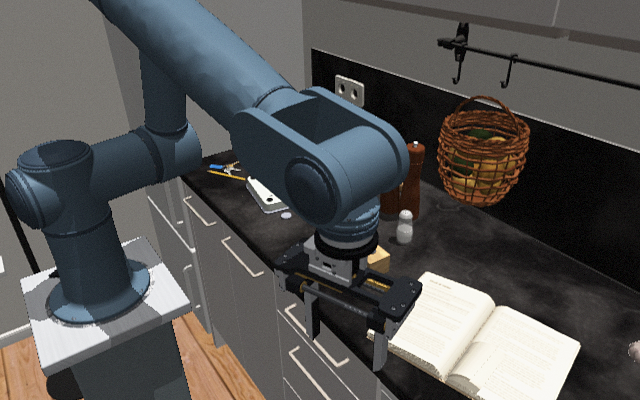

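The top view shows the block at about (404,211), with the square-handled stubby driver at (387,208) and the slim one at (425,210). The scale is at about (235,215) with the cap near (218,211). The scene view shows the arm clear of the objects, with the block below it.

```bash
cat > h.py <<'E'
from cell import env
import cv2,numpy as np
from scipy.spatial.transform import Rotation as R
def state():
    s=env.get_state(); q=s["tcp_rot"]; return s,R.from_quat([q[1],q[2],q[3],q[0]]).as_matrix(),np.array(s["tcp_pos"])
def onplane(o,d,z): return o+d*((z-o[2])/d[2])
def ray(n,u,v,pose=None):
    p=env.camera_params(n);K=p["intrinsics"];x=(u-K[0,2])/K[0,0];y=(v-K[1,2])/K[1,1]
    if n=="wrist":
        Rt,t=pose;r=np.hypot(x,y);k=np.sin(r)/r if r>1e-9 else 1
        M=p["mount"];return Rt@M[:3,3]+t,Rt@M[:3,:3]@np.array([x*k,y*k,np.cos(r)])
    Rc=cv2.Rodrigues(p["rvec"])[0];return -Rc.T@p["tvec"],Rc.T@np.array([x,y,1.])
def pix(n,P,pose=None):
    p=env.camera_params(n);K=p["intrinsics"]
    if n=="wrist":
        Rt,t=pose;M=p["mount"];c=M[:3,:3].T@(Rt.T@(np.array(P)-t)-M[:3,3])
        th=np.arctan2(np.hypot(*c[:2]),c[2]);q=c[:2]/np.hypot(*c[:2])*th
    else:
        c=cv2.Rodrigues(p["rvec"])[0]@np.array(P)+p["tvec"];q=c[:2]/c[2]
    return K[0,0]*q+K[:2,2]
def rect(mask,n,z,pose=None):
    cs=cv2.findContours(mask.astype(np.uint8),cv2.RETR_EXTERNAL,cv2.CHAIN_APPROX_NONE)[0]
    c=max(cs,key=cv2.contourArea)
    w=np.array([onplane(*ray(n,u,v,pose),z)[:2] for u,v in c[:,0]+0.0])
    (cx,cy),sz,a=cv2.minAreaRect((w*1000).astype(np.float32));return np.array([cx,cy])/1e3,sz,a
E
python3 - <<'E'
from h import *
im=cv2.imread("pics/top0.png"); hsv=cv2.cvtColor(im,cv2.COLOR_BGR2HSV)
m=np.zeros((400,640),bool); m[185:240,355:450]=1
b=m&(hsv[...,1]>70)&(hsv[...,2]>110)
print("block",rect(cv2.morphologyEx(b.astype(np.uint8),cv2.MORPH_CLOSE,np.ones((9,9))),"top",.05))
m[:]=0;m[170:260,183:285]=1
s=m&(hsv[...,2]>120)&(hsv[...,1]<60)
print("scale",rect(cv2.morphologyEx(s.astype(np.uint8),cv2.MORPH_CLOSE,np.ones((9,9))),"top",.025))
for nm,u,v,z in[("stub",387,208,.106),("slim",425,210,.1),("cap",218,211,.036)]:print(nm,onplane(*ray("top",u,v),z))
a=cv2.resize(im[170:260,180:290],None,fx=4,fy=4,interpolation=cv2.INTER_CUBIC)
c=cv2.resize(im[185:240,355:450],None,fx=4,fy=4,interpolation=cv2.INTER_CUBIC)
o=np.zeros((590,440,3),np.uint8);o[:360]=a;o[365:585,:380]=c;cv2.imwrite("pics/crop0.png",o)
E
```

```text
block (array([ 0.54314386, -0.26568549]), (159.00112915039062, 64.38387298583984), 86.8515853881836)
scale (array([0.54185779, 0.111396  ]), (222.60247802734375, 148.3159942626953), 79.82593536376953)
stub [ 0.54049969 -0.22108986  0.106     ]
slim [ 0.53553164 -0.30379433  0.1       ]
cap [0.55141595 0.15928335 0.036     ]
```

View pics/crop0.png

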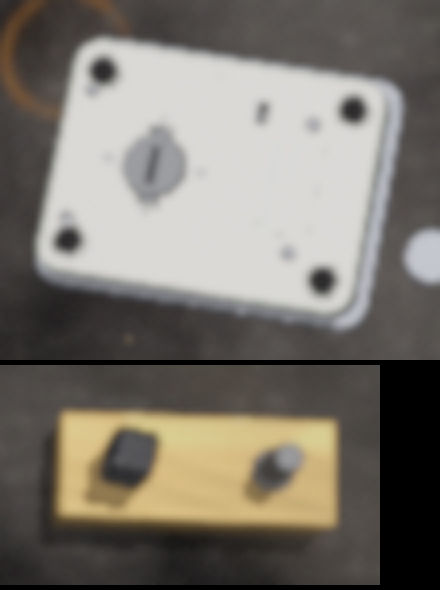

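Call:
drive_tool:
  targets:
    - [0.35,-0.21,0,0,0,0,100]
    - [0.35,-0.21,0,0,0,0,100]
    - [0.35,-0.21,0,0,0,0,100]
    - [0.35,-0.21,0,0,0,0,100]
    - [0.35,-0.21,0,0,0,0,100]
    - [0.35,-0.21,0,0,0,0,100]
    - [0.35,-0.21,0,0,0,0,100]
    - [0.35,-0.21,0,0,0,0,100]
    - [0.35,-0.21,0,0,0,0,100]
    - [0.35,-0.21,0,0,0,0,100]
    - [0.35,-0.21,0,0,0,0,100]
    - [0.35,-0.21,0,0,0,0,100]

```text
time: 1.3
tcp_pos: [0.3812, -0.4157, 0.2055]
tcp_rot: [0.0, 0.984, 0.178, 0.0]
ft_force: [0.5, -0.1, -0.3]
finger_gap: 0.0937
gripper_force: 0.0
```

Call:
drive_tool:
  targets:
    - [0.35,-0.21,0,0,0,0,100]
    - [0.35,-0.21,0,0,0,0,100]
    - [0.35,-0.21,0,0,0,0,100]
    - [0.35,-0.21,0,0,0,0,100]
    - [0.35,-0.21,0,0,0,0,100]
    - [0.35,-0.21,0,0,0,0,100]
    - [0.35,-0.21,0,0,0,0,100]
    - [0.35,-0.21,0,0,0,0,100]
    - [0.35,-0.21,0,0,0,0,100]
    - [0.35,-0.21,0,0,0,0,100]
    - [0.35,-0.21,0,0,0,0,100]
    - [0.0,0,0,0,0,0,100]

```text
time: 2.5
tcp_pos: [0.5211, -0.2392, 0.2055]
tcp_rot: [-0.0, 0.984, 0.18, 0.0]
ft_force: [-0.3, -0.4, -0.1]
finger_gap: 0.0942
gripper_force: 0.0
```

Run:
```python
from h import *
s,Rt,t=state(); im=env.grab_frame("wrist")[:,:,::-1]; cv2.imwrite("pics/w1.png",im)
np.savez("w1.npz",R=Rt,t=t); print(s["time"],t,Rt.round(3),s["joints"].round(3),pix("wrist",[.54,-.224,.106],(Rt,t)))
```

```text
2.5 [ 0.52110328 -0.23917327  0.20549876] [[ 0.936  0.353  0.   ]
 [ 0.353 -0.936  0.   ]
 [ 0.    -0.    -1.   ]] [-0.628  0.067  1.757  0.     1.317  0.582] [313.10922034 177.99912137]
```

View pics/w1.png

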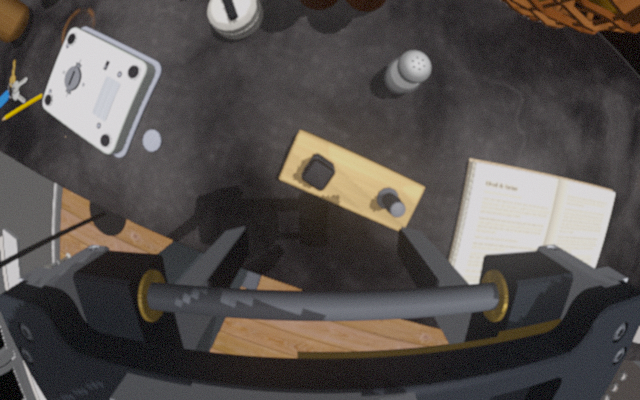

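The wrist view shows the stubby handle at about (319,172), the slim driver at about (393,203), and the cap at about (73,78).

Run:
```python
from h import *
im=cv2.imread("pics/w1.png"); d=np.load("w1.npz");pose=(d["R"],d["t"])
g=cv2.cvtColor(im,cv2.COLOR_BGR2GRAY); x0,y0=285,140
c=im[y0:205,x0:355]; print(rect((lambda m:m)((g<75)&(np.indices(g.shape)[0]>150)&(np.indices(g.shape)[0]<193)&(np.indices(g.shape)[1]>300)&(np.indices(g.shape)[1]<338)),"wrist",.106,pose))
c2=cv2.resize(c,None,fx=8,fy=8,interpolation=cv2.INTER_CUBIC); c2=cv2.convertScaleAbs(c2,alpha=1.8)
cv2.imwrite("pics/w1c.png",c2)
# block
hsv=cv2.cvtColor(im,cv2.COLOR_BGR2HSV); m=(hsv[...,1]>70)&(hsv[...,2]>110); m[:120]=0;m[240:]=0;m[:,:270]=0;m[:,440:]=0
print(rect(cv2.morphologyEx(m.astype(np.uint8),cv2.MORPH_CLOSE,np.ones((15,15))),"wrist",.05,pose))
```

```text
(array([ 0.54648547, -0.22607733]), (24.271766662597656, 26.39640998840332), 74.50128173828125)
(array([ 0.54252405, -0.26882294]), (157.035400390625, 61.59330368041992), 86.70177459716797)
```

View pics/w1c.png

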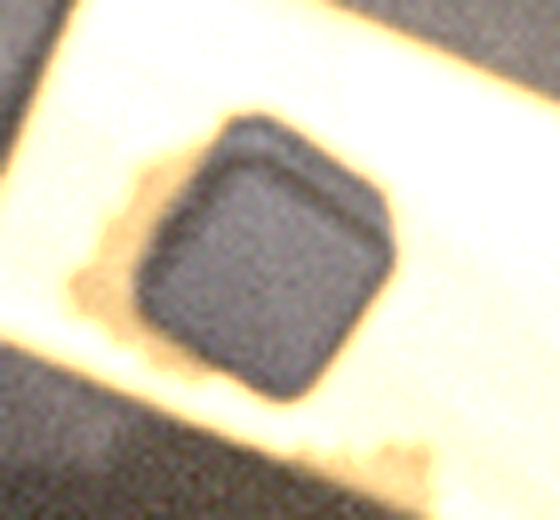

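The top face's corners in the 8x crop are at about (143,285), (245,158), (393,245) and (285,400); the side faces show above and to the left.

Run:
```python
from h import *
d=np.load("w1.npz");pose=(d["R"],d["t"])
f=lambda u,v:onplane(*ray("wrist",285+(u+.5)/8-.5,140+(v+.5)/8-.5,pose),.106)[:2]
P=[f(*p) for p in [(143,285),(240,152),(393,247),(285,400)]]; print(np.mean(P,0))
for a,b in[((150,265),(225,165)),((300,395),(390,270)),((145,300),(265,390)),((265,158),(385,235))]:
    e=f(*b)-f(*a);print(np.degrees(np.arctan2(e[1],e[0])),np.linalg.norm(e))
for i in range(4):print(np.linalg.norm(P[i]-P[i-1]))
print(pose[0][:,0], np.degrees(np.arctan2(pose[0][1,1],pose[0][0,1])))
```

```text
[ 0.54537016 -0.22646709]
-16.323561480576153 0.014263987136001617
-14.552966263519332 0.01772030449981757
-106.81257076757923 0.01719107170980388
-102.18658233525332 0.016154487468228982
0.02095118420126568
0.018792844867474505
0.020407251950028675
0.021532722981090643
[9.35546353e-01 3.53203767e-01 3.47514233e-04] -69.31659808963988
```

Call:
drive_tool:
  targets:
    - [0,0,0,0,0,-0.905,100]
    - [0,0,0,0,0,-0.905,100]
    - [0,0,0,0,0,-0.905,100]
    - [0,0,0,0,0,-0.905,100]
    - [0,0,0,0,0,-0.905,100]
    - [0,0,0,0,0,-0.905,100]
    - [0,0,0,0,0,-0.905,100]
    - [0,0,0,0,0,-0.905,100]
    - [0,0,0,0,0,-0.905,100]
    - [0,0,0,0,0,-0.905,100]
    - [0.37,0.4,0,0,0,0,100]
    - [0,0,0,0,0,0,100]

```text
time: 3.75
tcp_pos: [0.545, -0.2287, 0.2056]
tcp_rot: [0.0, 0.794, 0.608, 0.0]
ft_force: [0.1, -0.3, 0.6]
finger_gap: 0.0936
gripper_force: 0.0
```

Run:
```python
from h import *
s,Rt,t=state(); im=env.grab_frame("wrist")[:,:,::-1]; cv2.imwrite("pics/w2.png",im)
np.savez("w2.npz",R=Rt,t=t); print(s["time"],t,np.degrees(np.arctan2(Rt[1,0],Rt[0,0])),s["joints"].round(3))
u,v=pix("wrist",[.545,-.2265,.106],(Rt,t)).round().astype(int);print(u,v)
c=cv2.resize(im[v-40:v+40,u-50:u+50],None,fx=6,fy=6,interpolation=cv2.INTER_CUBIC)
for P in([.545,-.2265,.106],):cv2.drawMarker(c,tuple(int(q) for q in (pix("wrist",P,(Rt,t))-[u-50,v-40]+.5)*6),(0,0,255))
cv2.imwrite("pics/w2c.png",cv2.convertScaleAbs(c,alpha=1.5))
```

```text
3.75 [ 0.54500909 -0.22871706  0.20560522] 74.84000455859518 [-0.589  0.108  1.713  0.     1.32  -0.325]
322 200
```

View pics/w2c.png

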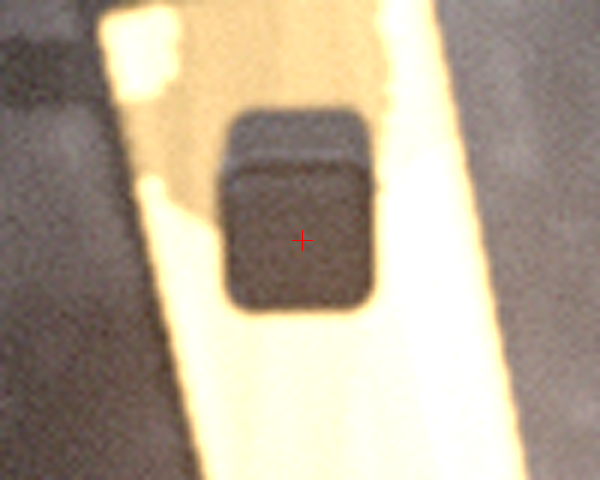

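The handle's top face is centred at about (299,236) in the crop, on my estimate, and its sides are square to the fingers. Descending to grasp.

Call:
drive_tool:
  targets:
    - [0.04,0,0.3,0,0,0,100]
    - [0,0,0.5,0,0,0,100]
    - [0,0,0.5,0,0,0,100]
    - [0,0,0.5,0,0,0,100]
    - [0,0,0.5,0,0,0,100]
    - [0,0,0.4,0,0,0,100]
    - [0,0,0.2,0,0,0,100]
    - [0,0,0,0,0,0,100]
    - [0,0,0,0,0,0,0]
    - [0,0,0,0,0,0,0]
    - [0,0,0,0,0,0,0]
    - [0,0,0,0,0,0,0]

```text
time: 5.0
tcp_pos: [0.5452, -0.2275, 0.0613]
tcp_rot: [0.001, 0.794, 0.607, 0.0]
ft_force: [0.5, 0.2, -0.2]
finger_gap: 0.0654
gripper_force: 0.0
```

Call:
drive_tool:
  targets:
    - [0,0,0,0,0,0,0]
    - [0,0,0,0,0,0,0]
    - [0,0,0,0,0,0,0]

```text
time: 5.3
tcp_pos: [0.5448, -0.2271, 0.0605]
tcp_rot: [0.0, 0.794, 0.607, 0.0]
ft_force: [0.2, 0.7, 0.3]
finger_gap: 0.0414
gripper_force: 0.0
```

Call:
drive_tool:
  targets:
    - [0,0,0,0,0,0,0]
    - [0,0,0,0,0,0,0]
    - [0,0,0,0,0,0,0]
    - [0,0,0,0,0,0,0]
    - [0,0,0,0,0,0,0]

```text
time: 5.8
tcp_pos: [0.5447, -0.2271, 0.0604]
tcp_rot: [-0.0, 0.794, 0.607, -0.0]
ft_force: [0.4, 0.2, -0.6]
finger_gap: 0.0258
gripper_force: 29.9
```

Run:
```python
from h import *
s,Rt,t=state();print(t,s["finger_gap"],s["gripper_force"],s["ft_force"],s["wrist_torque"],s["joints"])
```

```text
[ 0.54470239 -0.22708473  0.06038532] 0.02577735845635836 29.9064302444458 [ 0.38429938  0.20571349 -0.55198423] [-0.00733123  0.02259071 -0.05583003] [-5.86965406e-01  2.80034153e-01  1.80308236e+00 -7.46220483e-07
  1.05864483e+00 -3.21712687e-01]
```

Call:
drive_tool:
  targets:
    - [0,0,-0.2,0,0,0,0]
    - [0,0,-0.4,0,0,0,0]
    - [0,0,-0.5,0,0,0,0]
    - [0,0,-0.5,0,0,0,0]
    - [0,0,-0.5,0,0,0,0]
    - [0,0,-0.5,0,0,0,0]
    - [0,0,-0.4,0,0,0,0]
    - [0,0,0,0,0,0,0]
    - [0,0,0,0,0,0,0]

```text
time: 6.7
tcp_pos: [0.5447, -0.2271, 0.2104]
tcp_rot: [0.0, 0.794, 0.607, 0.0]
ft_force: [-0.6, -1.0, -1.1]
finger_gap: 0.0256
gripper_force: 29.9
```

Run:
```python
from h import *
s,Rt,t=state();print(t,s["finger_gap"],s["gripper_force"],s["ft_force"],s["wrist_torque"],s["time"])
a=cv2.resize(env.grab_frame("scene")[:,:,::-1],None,fx=1,fy=1)
w=env.grab_frame("wrist")[:,:,::-1];cv2.imwrite("pics/w3.png",w);cv2.imwrite("pics/s3.png",a)
tip=t+.0504*Rt[:,2]
u,v=pix("scene",tip).astype(int);u2,v2=pix("wrist",tip,(Rt,t)).astype(int);print(u,v,u2,v2)
c=cv2.resize(a[max(v-60,0):v+40,u-60:u+60],(600,500)[:2],interpolation=cv2.INTER_CUBIC)[:, :]
d=cv2.resize(w[v2-50:v2+50,u2-30:u2+10],(200,500),interpolation=cv2.INTER_CUBIC)
cv2.imwrite("pics/c3.png",cv2.convertScaleAbs(np.hstack([c,d]),alpha=1.6))
```

```text
[ 0.54466724 -0.22710164  0.2104398 ] 0.025649208854883584 29.906367659568787 [-0.64663297 -0.95485699 -1.0601341 ] [-0.02729589  0.01410451  0.04839333] 6.7
350 195 322 216
```

View pics/c3.png

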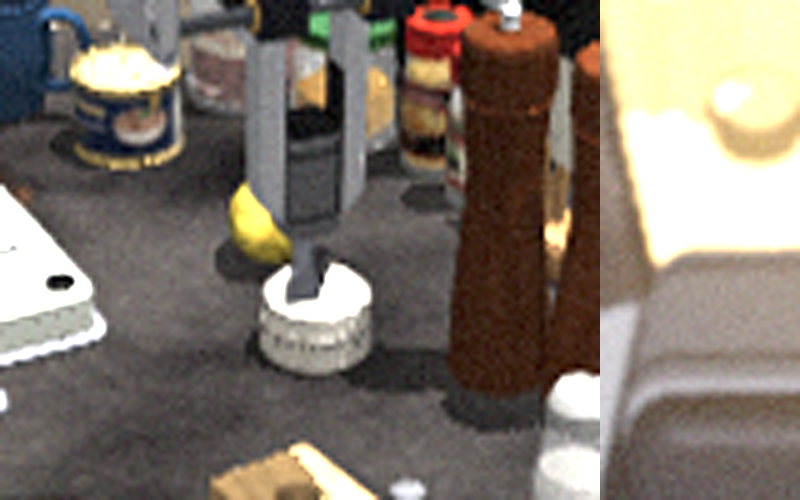

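Run:
```python
from h import *
s,Rt,t=state()
for h in(.0504,.0414):
  for ax in(0,1):
    print(h,"xy"[ax],[((pix("scene",t+h*Rt[:,2]+k*.009*Rt[:,ax])-[350-60,195-60])*5).round() for k in(-1,1)])
im=cv2.imread("pics/s3.png");c=cv2.resize(im[170:210,325:375],(800,600)[:2] and (750,600),interpolation=cv2.INTER_CUBIC)
cv2.imwrite("pics/c4.png",cv2.convertScaleAbs(c,alpha=2))
```

```text
0.0504 x [array([308., 315.]), array([293., 296.])]
0.0504 y [array([283., 309.]), array([318., 302.])]
0.0414 x [array([308., 298.]), array([293., 280.])]
0.0414 y [array([283., 293.]), array([318., 285.])]
```

View pics/c4.png

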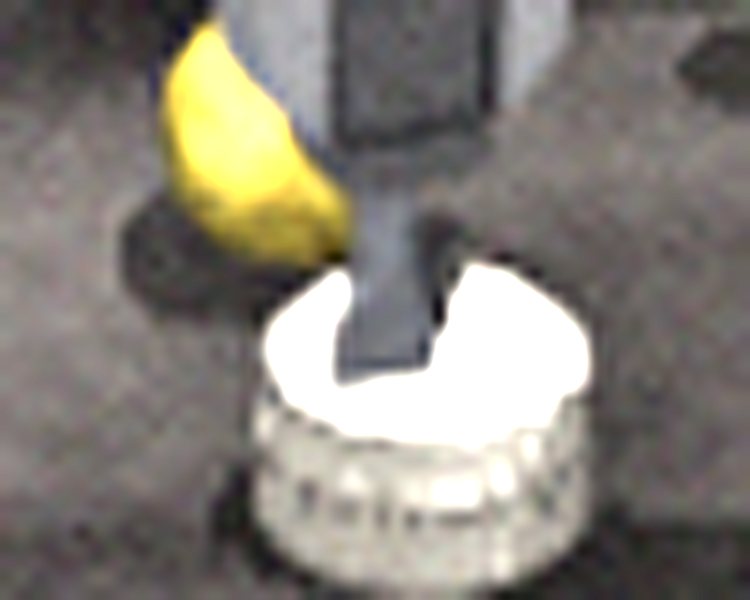

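The crop shows the blade's tip edge from (338,383) to (432,365). That matches the prediction for the blade's width along tool y, so blade x lies along tool y.

Call:
drive_tool:
  targets:
    - [0.3,-0.08,0,0,0,0,0]
    - [0.6,-0.155,0,0,0,0,0]
    - [0.62,-0.155,0,0,0,0,0]
    - [0.62,-0.155,0,0,0,0,0]
    - [0.62,-0.155,0,0,0,0,0]
    - [0.62,-0.155,0,0,0,0,0]
    - [0.62,-0.155,0,0,0,0,0]
    - [0.62,-0.155,0,0,0,0,0]
    - [0.62,-0.155,0.2,0,0,0,0]
    - [0.62,-0.155,0.4,0,0,0,0]
    - [0.3,-0.07,0.4,0,0,0,0]
    - [0,0,0,0,0,0,0]

```text
time: 8.0
tcp_pos: [0.5475, 0.0929, 0.1564]
tcp_rot: [-0.003, 0.793, 0.609, -0.003]
ft_force: [-0.8, 0.4, 0.3]
finger_gap: 0.026
gripper_force: 29.9
```

Run:
```python
from h import *
s,Rt,t=state();im=env.grab_frame("wrist")[:,:,::-1];cv2.imwrite("pics/w5.png",im);np.savez("w5.npz",R=Rt,t=t)
print(t,np.degrees(np.arctan2(Rt[1,0],Rt[0,0])),s["joints"].round(3),pix("wrist",[.55,.159,.036],(Rt,t)),s["time"])
```

```text
[0.54753871 0.09289696 0.15641355] 75.00237062279272 [-0.036  0.08   1.837  0.     1.232  0.225] [308.20241589 131.30743973] 8.0
```

View pics/w5.png

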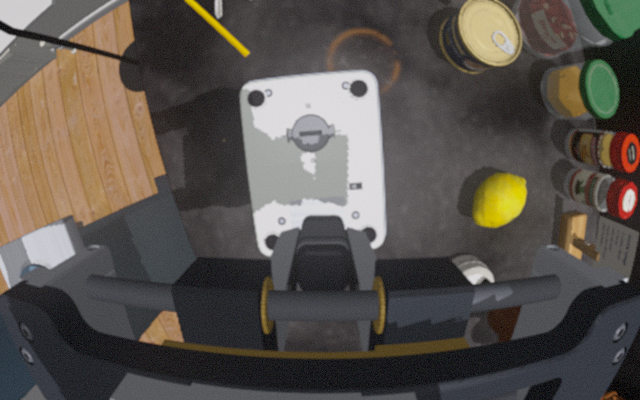

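The cap is at about (311,132) with its slot nearly horizontal in the image. The feet are at (256,98), (358,88), (268,242) and about (375,235). Next I'll measure the slot and feet.

```bash
cat > slot.py <<'E'
from h import *
def slot(im,pose,z=.036,thr=None,guess=None,w=18):
    g=cv2.cvtColor(im,cv2.COLOR_BGR2GRAY).astype(np.float32)
    u,v=(pix("wrist",guess,pose) if guess is not None else (311,132)); u,v=int(u),int(v)
    c=g[v-w:v+w,u-w:u+w]; k=4;c=cv2.resize(c,None,fx=k,fy=k,interpolation=cv2.INTER_CUBIC)
    yy,xx=np.indices(c.shape);rr=np.hypot(xx-w*k,yy-w*k)<w*k
    med=np.median(c[rr&(c<200)]); m=((c<(thr or med-25))&rr).astype(np.uint8)
    n,l,st,cc=cv2.connectedComponentsWithStats(m);i=1+np.argmax(st[1:,4]);print("med",med,st[1:,4])
    P=np.array([onplane(*ray("wrist",u-w+(a+.5)/k-.5,v-w+(b+.5)/k-.5,pose),z)[:2] for b,a in np.argwhere(l==i)])
    (cx,cy),sz,a=cv2.minAreaRect((P*1000).astype(np.float32))
    ev,V=np.linalg.eigh(np.cov(P.T));d=V[:,1];return [cx,cy],P.mean(0),sz,np.degrees(np.arctan(d[1]/d[0])),c
E
python3 - <<'E'
from slot import *
im=cv2.imread("pics/w5.png");d=np.load("w5.npz");pose=(d["R"],d["t"])
r=slot(im,pose);print(r[:4])
g=cv2.cvtColor(im,cv2.COLOR_BGR2GRAY)
F=[]
for u,v in((256,98),(358,88),(268,242)):
    m=np.zeros_like(g);m[v-11:v+12,u-11:u+12]=g[v-11:v+12,u-11:u+12]<75
    M=cv2.moments(m,True);p=onplane(*ray("wrist",M["m10"]/M["m00"],M["m01"]/M["m00"],pose),.036)[:2];F.append(p);print(p,M["m00"])
F=np.array(F);e=F[1]-F[0];print(np.degrees(np.arctan2(e[1],e[0])),np.linalg.norm(e)); e=F[2]-F[0];print(np.degrees(np.arctan2(e[1],e[0])),np.linalg.norm(e),F[[1,2]].mean(0))
u,v=311,132;c=cv2.resize(im[v-30:v+30,u-40:u+40],None,fx=8,fy=8,interpolation=cv2.INTER_CUBIC)
cv2.imwrite("pics/c5.png",cv2.convertScaleAbs(c,alpha=1.3))
E
```

```text
med 160.03186 [5183]Traceback (most recent call last):
  File "<stdin>", line 3, in <module>
  File "slot.py", line 9, in slot
    P=np.array([onplane(*ray("wrist",u-w+(a+.5)/k-.5,v-w+(b+.5)/k-.5,pose),z)[:2] for b,a in np.argwhere(l==i)])
                         ~~~^^^^^^^^^^^^^^^^^^^^^^^^^^^^^^^^^^^^^^^^^^^^^^
  File "h.py", line 8, in ray
    p=env.camera_params(n);K=p["intrinsics"];x=(u-K[0,2])/K[0,0];y=(v-K[1,2])/K[1,1]
ValueError: time passes only in moves, steps and waits
```

```bash
python3 - <<'E'
s=open('h.py').read()
s=s.replace("def state","from functools import lru_cache\n@lru_cache\ndef cp(n): return env.camera_params(n)\ndef state").replace("p=env.camera_params(n);K","p=cp(n);K")
open('h.py','w').write(s)
E
python3 - <<'E'
from slot import *
im=cv2.imread("pics/w5.png");d=np.load("w5.npz");pose=(d["R"],d["t"])
for thr in(80,95,110):
  r=slot(im,pose,thr=thr,w=14);print(thr,r[:4])
g=cv2.cvtColor(im,cv2.COLOR_BGR2GRAY)
print(g[118:147:1,296:328:2])
F=[]
for u,v in((256,98),(358,88),(268,242)):
    m=np.zeros_like(g);m[v-11:v+12,u-11:u+12]=g[v-11:v+12,u-11:u+12]<75
    M=cv2.moments(m,True);p=onplane(*ray("wrist",M["m10"]/M["m00"],M["m01"]/M["m00"],pose),.036)[:2];F.append(p);print(p,M["m00"])
F=np.array(F);e=F[1]-F[0];print(np.degrees(np.arctan2(e[1],e[0])),np.linalg.norm(e)); e=F[2]-F[0];print(np.degrees(np.arctan2(e[1],e[0])),np.linalg.norm(e),F[[1,2]].mean(0))
E
```

```text
Traceback (most recent call last):
  File "slot.py", line 8, in slot
    n,l,st,cc=cv2.connectedComponentsWithStats(m);i=1+np.argmax(st[1:,4]);print("med",med,st[1:,4])
                                                      ~~~~~~~~~^^^^^^^^^^
ValueError: attempt to get argmax of an empty sequence
```

Run:
```python
from slot import *
im=cv2.imread("pics/w5.png");d=np.load("w5.npz");pose=(d["R"],d["t"])
g=cv2.cvtColor(im,cv2.COLOR_BGR2GRAY)
print(g[118:147:1,296:328:2])
for thr in(100,108,115):
  try: r=slot(im,pose,thr=thr,w=14);print(thr,r[:4])
  except ValueError as e: print(thr,e)
F=[]
for u,v in((256,98),(358,88),(268,242)):
    m=np.zeros_like(g);m[v-11:v+12,u-11:u+12]=g[v-11:v+12,u-11:u+12]<75
    M=cv2.moments(m,True);p=onplane(*ray("wrist",M["m10"]/M["m00"],M["m01"]/M["m00"],pose),.036)[:2];F.append(p);print(p,M["m00"])
F=np.array(F);e=F[1]-F[0];print(np.degrees(np.arctan2(e[1],e[0])),np.linalg.norm(e)); e=F[2]-F[0];print(np.degrees(np.arctan2(e[1],e[0])),np.linalg.norm(e),F[[1,2]].mean(0))
```

```text
[[218 188 157 158 164 166 168 171 172 169 169 166 156 172 209 222]
 [204 161 158 166 169 171 171 171 170 169 171 171 159 150 188 219]
 [177 152 164 170 168 169 169 164 168 169 171 171 169 156 163 212]
 [157 159 170 170 169 172 167 170 171 171 173 171 172 168 150 199]
 [149 167 170 169 168 169 170 169 170 169 170 173 171 170 153 181]
 [151 165 170 168 171 170 170 170 168 170 170 172 169 171 163 160]
 [158 167 169 167 170 169 170 170 167 171 170 170 172 171 168 151]
 [165 170 168 168 167 167 166 169 170 169 168 168 171 170 170 152]
 [164 166 167 167 170 169 168 168 169 171 172 172 171 171 171 159]
 [167 167 167 165 171 171 168 171 168 174 170 170 170 173 170 167]
 [167 170 168 169 166 168 170 172 170 168 172 169 170 171 173 168]
 [171 168 168 173 169 170 168 165 163 163 162 163 158 168 174 170]
 [167 166 162 161 162 160 154 148 147 144 140 128 128 164 172 169]
 [170 162 146 141 137 132 123 123 122 117 113 107 100 160 170 169]
 [165 156 118 112 111 105 103 108 103 103 103 100  97 155 170 169]
 [170 158 104  97  98  97 100 100  99  99 105 106 100 149 164 158]
 [169 158 109  95 101 103 10
[... 886 characters left out ...]
985351562, 156.959228515625], array([0.5509285 , 0.15704457]), (1.6767840385437012, 8.89793872833252), np.float64(-15.054077283664109))
med 166.51251 [803]
108 ([551.5303955078125, 157.07203674316406], array([0.55126081, 0.15707174]), (2.9465456008911133, 20.038612365722656), np.float64(-10.561421210594157))
med 166.51251 [1079   22    9    2   30    5    4]
115 ([551.5107421875, 157.08297729492188], array([0.55157328, 0.15697931]), (3.689084529876709, 20.51131248474121), np.float64(-11.034994597577793))
[0.50914691 0.20514274] 160.0
[0.60788446 0.18840343] 89.0
[0.48251608 0.06122456] 96.0
-9.622059800781932 0.10014642682806899
-100.48351822737098 0.14636134654669197 [0.54520027 0.124814  ]
```

Run:
```python
from h import *
im=cv2.imread("pics/w5.png");d=np.load("w5.npz");pose=(d["R"],d["t"])
g=cv2.cvtColor(im,cv2.COLOR_BGR2GRAY)
for x,z in((13,-45.6),(-13,-45.6),(13,10.4),(12,10.4)):print(x,z,pix("wrist",pose[1]+pose[0]@np.array([x,0,z])/1e3,pose).round(1))
print([(v,int(g[v,314:334].mean())) for v in range(208,310,1)])
```

```text
13 -45.6 [322.7 247.1]
-13 -45.6 [322.7 295.4]
13 10.4 [322.6 214.4]
12 10.4 [322.6 215.9]
[(208, 218), (209, 218), (210, 218), (211, 217), (212, 217), (213, 213), (214, 194), (215, 152), (216, 100), (217, 73), (218, 69), (219, 69), (220, 72), (221, 74), (222, 75), (223, 75), (224, 74), (225, 75), (226, 75), (227, 73), (228, 74), (229, 74), (230, 73), (231, 74), (232, 71), (233, 73), (234, 73), (235, 69), (236, 64), (237, 61), (238, 64), (239, 68), (240, 72), (241, 78), (242, 85), (243, 82), (244, 63), (245, 49), (246, 47), (247, 48), (248, 47), (249, 49), (250, 51), (251, 54), (252, 59), (253, 60), (254, 57), (255, 54), (256, 47), (257, 47), (258, 46), (259, 44), (260, 48), (261, 45), (262, 45), (263, 44), (264, 43), (265, 44), (266, 42), (267, 43), (268, 43), (269, 41), (270, 41), (271, 41), (272, 39), (273, 40), (274, 40), (275, 39), (276, 37), (277, 37), (278, 38), (279, 39), (280, 36), (281, 35), (282, 35), (283, 34), (284, 33), (285, 35), (286, 35), (287, 32), (288, 34), (289, 31), (290, 38), (291, 41), (292, 46), (293, 49), (294, 52), (295, 55), (296, 57), (297, 59), (298, 61), (299, 63), (300, 64), (301, 67), (302, 67), (303, 68), (304, 69), (305, 70), (306, 71), (307, 73), (308, 73), (309, 74)]
```

Call:
drive_tool:
  targets:
    - [0,0,0,0,0,-0.8,0]
    - [0.42,-0.05,0,0,0,0,0]
    - [0.42,-0.05,0,0,0,0,0]
    - [0.42,-0.05,0,0,0,0,0]
    - [0,0,0.4,0,0,0,0]
    - [0,0,0.4,0,0,0,0]
    - [0,0,0.4,0,0,0,0]
    - [0,0,0,0,0,0,0]
    - [0,0,0,0,0,0,0]
    - [0,0,0,0,0,0,0]

```text
time: 9.05
tcp_pos: [0.5563, 0.1533, 0.1024]
tcp_rot: [0.001, 0.769, 0.64, 0.001]
ft_force: [0.0, 0.7, -1.5]
finger_gap: 0.0259
gripper_force: 29.9
```

```bash
cat > st.py <<'E'
from h import *
s,Rt,t=state();y=np.degrees(np.arctan2(Rt[1,0],Rt[0,0]))
tg=np.array([.5514,.1565]);e=Rt[:2,:2].T@(tg-t[:2])*1e3
print(s["time"],t.round(5),"yaw",y.round(2),"tool err mm",e.round(2),"tilt",(Rt[:2,2]).round(4),"tipz",(t[2]-.0504).round(4),"F",s["ft_force"].round(2),"T",s["wrist_torque"].round(3),"q",s["joints"].round(3),"gap",s["finger_gap"])
E
python3 st.py
```

```text
9.05 [0.55627 0.15333 0.10237] yaw 79.56 tool err mm [ 2.24 -5.36] tilt [0.003  0.0002] tipz 0.052 F [ 0.04  0.68 -1.46] T [-0.029 -0.069 -0.036] q [ 0.073  0.19   1.823 -0.     1.125  0.255] gap 0.02589350796203394
```

Call:
drive_tool:
  targets:
    - [0.045,-0.107,0,0,0,-0.04,0]
    - [0,0,0.12,0,0,0,0]
    - [0,0,0.1,0,0,0,0]
    - [0,0,0,0,0,0,0]
    - [0,0,0,0,0,0,0]
    - [0,0,0,0,0,0,0]

```text
time: 9.65
tcp_pos: [0.5502, 0.1568, 0.0895]
tcp_rot: [0.0, 0.767, 0.642, 0.0]
ft_force: [0.3, 0.1, -0.5]
finger_gap: 0.0259
gripper_force: 29.9
```

```bash
python3 st.py
python3 - <<'E'
from h import *
s,Rt,t=state()
cv2.imwrite("pics/s6.png",env.grab_frame("scene")[:,:,::-1]);cv2.imwrite("pics/w6.png",env.grab_frame("wrist")[:,:,::-1])
for n in("scene",):
  print(pix(n,t+.0504*Rt[:,2]),pix(n,[.5515,.1571,.036]))
print(pix("wrist",[.5515,.1571,.036],(Rt,t)))
E
```

```text
9.65 [0.55021 0.15684 0.08951] yaw 79.84 tool err mm [-0.13  1.23] tilt [ 0.0001 -0.    ] tipz 0.0391 F [ 0.34  0.1  -0.49] T [ 0.    -0.095 -0.052] q [ 0.08   0.199  1.839 -0.     1.103  0.257] gap 0.025915235542488382
[272.56986763 178.21141668] [272.96287216 178.95093527]
[324.30288992 214.88830667]
```

Call:
drive_tool:
  targets:
    - [0,0.025,0,0,0,0,0]
    - [0,0,0.04,0,0,0,0]
    - [0,0,0.03,0,0,0,0]
    - [0,0,0.03,0,0,0,0]
    - [0,0,0,0,0,0,0]
    - [0,0,0,0,0,0,0]
    - [0,0,0,0,0,0,0]

```text
time: 10.45
tcp_pos: [0.5514, 0.1566, 0.0845]
tcp_rot: [0.0, 0.767, 0.642, 0.0]
ft_force: [-0.1, -0.2, -0.5]
finger_gap: 0.0257
gripper_force: 29.9
```

```bash
python3 st.py
```

```text
10.45 [0.55137 0.15663 0.08451] yaw 79.84 tool err mm [-0.12  0.06] tilt [0.0001 0.    ] tipz 0.0341 F [-0.12 -0.2  -0.54] T [-0.084 -0.072  0.03 ] q [ 0.079  0.208  1.839 -0.     1.094  0.256] gap 0.025679373012732678
```

Call:
drive_tool:
  targets:
    - [0,0,0.03,0,0,0,0]
    - [0,0,0,0,0,0,0]
    - [0,0,0,0,0,0,0]

```text
time: 10.75
tcp_pos: [0.5513, 0.1566, 0.0829]
tcp_rot: [-0.0, 0.767, 0.642, -0.0]
ft_force: [0.1, 0.1, -0.3]
finger_gap: 0.0259
gripper_force: 29.9
```

Call:
drive_tool:
  targets:
    - [0,0,0.02,0,0,0,0]
    - [0,0,0,0,0,0,0]
    - [0,0,0,0,0,0,0]

```text
time: 11.05
tcp_pos: [0.5513, 0.1566, 0.0819]
tcp_rot: [-0.0, 0.767, 0.642, -0.0]
ft_force: [-1.1, -0.3, -0.3]
finger_gap: 0.0254
gripper_force: 29.9
```

Call:
drive_tool:
  targets:
    - [0,0,0.02,0,0,0,0]
    - [0,0,0,0,0,0,0]
    - [0,0,0,0,0,0,0]

```text
time: 11.35
tcp_pos: [0.5514, 0.1566, 0.0811]
tcp_rot: [-0.0, 0.767, 0.642, 0.0]
ft_force: [-0.4, 0.4, 1.3]
finger_gap: 0.026
gripper_force: 29.9
```

Call:
drive_tool:
  targets:
    - [0,0,0.02,0,0,0,0]
    - [0,0,0,0,0,0,0]
    - [0,0,0,0,0,0,0]

```text
time: 11.65
tcp_pos: [0.5514, 0.1566, 0.0801]
tcp_rot: [0.0, 0.767, 0.642, 0.0]
ft_force: [-1.0, -0.0, 1.8]
finger_gap: 0.0257
gripper_force: 29.9
```

```bash
python3 st.py
```

```text
11.65 [0.55145 0.15664 0.08011] yaw 79.84 tool err mm [-0.15 -0.02] tilt [0.0002 0.    ] tipz 0.0297 F [-0.96 -0.04  1.82] T [-0.024  0.122 -0.009] q [0.079 0.215 1.84  0.    1.086 0.256] gap 0.025709064229573544
```

Call:
drive_tool:
  targets:
    - [0,0,0.02,0,0,0,0]
    - [0,0,0.02,0,0,0,0]
    - [0,0,0.02,0,0,0,0]
    - [0,0,0,0,0,0,0]
    - [0,0,0,0,0,0,0]

```text
time: 12.15
tcp_pos: [0.5515, 0.1566, 0.0772]
tcp_rot: [0.0, 0.767, 0.642, 0.0]
ft_force: [-1.2, -0.2, 3.8]
finger_gap: 0.0261
gripper_force: 29.9
```

Call:
drive_tool:
  targets:
    - [0,0,0.01,0,0,0,0]
    - [0,0,0,0,0,0,0]
    - [0,0,0,0,0,0,0]

```text
time: 12.45
tcp_pos: [0.5515, 0.1566, 0.0766]
tcp_rot: [0.0, 0.767, 0.642, 0.0]
ft_force: [-1.3, -0.4, 4.7]
finger_gap: 0.0257
gripper_force: 29.9
```

Call:
drive_tool:
  targets:
    - [0,0,0.01,0,0,0,0]
    - [0,0,0,0,0,0,0]
    - [0,0,0,0,0,0,0]

```text
time: 12.75
tcp_pos: [0.5515, 0.1566, 0.0761]
tcp_rot: [0.0, 0.767, 0.642, 0.0]
ft_force: [-1.5, 0.2, 4.3]
finger_gap: 0.026
gripper_force: 29.9
```

```bash
python3 st.py
```

```text
12.75 [0.55147 0.15665 0.07607] yaw 79.84 tool err mm [-0.16 -0.05] tilt [0.0003 0.    ] tipz 0.0257 F [-1.46  0.25  4.33] T [-0.077  0.146 -0.01 ] q [ 0.079  0.221  1.842 -0.     1.079  0.256] gap 0.025987857583990373
```

Call:
drive_tool:
  targets:
    - [0,-0.008,0.006,0,0,0,0]
    - [0,0,0,0,0,0.6,0]
    - [0,0,0,0,0,0.6,0]
    - [0,0,0,0,0,0,0]
    - [0,0,0,0,0,0,0]

```text
time: 13.25
tcp_pos: [0.5514, 0.1567, 0.0759]
tcp_rot: [0.0, 0.805, 0.593, 0.0]
ft_force: [-0.0, 0.3, 4.4]
finger_gap: 0.0261
gripper_force: 29.9
```

```bash
python3 st.py
```

```text
13.25 [0.55135 0.15673 0.07589] yaw 72.71 tool err mm [-0.2   0.11] tilt [0.0011 0.0002] tipz 0.0255 F [-0.03  0.32  4.37] T [ 0.053 -0.126 -0.008] q [0.079 0.22  1.843 0.    1.077 0.381] gap 0.02614471703828433
```

Call:
drive_tool:
  targets:
    - [0,0,0,0,0,0.5,0]
    - [0,0,0,0,0,0,0]
    - [0,0,0,0,0,0,0]

```text
time: 13.55
tcp_pos: [0.5513, 0.1567, 0.0758]
tcp_rot: [0.0, 0.821, 0.572, 0.0]
ft_force: [0.5, -0.3, 5.2]
finger_gap: 0.0255
gripper_force: 29.9
```

```bash
python3 st.py
```

```text
13.55 [0.55128 0.15673 0.07585] yaw 69.73 tool err mm [-0.17  0.19] tilt [0.0009 0.0001] tipz 0.0254 F [ 0.53 -0.32  5.24] T [ 0.054 -0.21   0.03 ] q [0.079 0.22  1.843 0.    1.077 0.433] gap 0.025462079986511673
```

Call:
drive_tool:
  targets:
    - [0,0,0,0,0,0.5,0]
    - [0,0,0,0,0,0,0]
    - [0,0,0,0,0,0,0]

```text
time: 13.85
tcp_pos: [0.5511, 0.1567, 0.0757]
tcp_rot: [0.0, 0.835, 0.55, 0.0]
ft_force: [0.7, 0.1, 5.3]
finger_gap: 0.0256
gripper_force: 29.9
```

```bash
python3 st.py
```

```text
13.85 [0.55109 0.15669 0.07573] yaw 66.73 tool err mm [-0.05  0.36] tilt [0.0004 0.    ] tipz 0.0253 F [0.7  0.13 5.28] T [ 0.06  -0.164 -0.014] q [0.079 0.22  1.843 0.    1.078 0.485] gap 0.025595133021017465
```

Call:
drive_tool:
  targets:
    - [0,0,0,0,0,0.5,0]
    - [0,0,0,0,0,0,0]
    - [0,0,0,0,0,0,0]

```text
time: 14.15
tcp_pos: [0.551, 0.1567, 0.0757]
tcp_rot: [0.0, 0.849, 0.528, 0.0]
ft_force: [-0.2, 0.2, 5.7]
finger_gap: 0.0262
gripper_force: 29.9
```

```bash
python3 st.py
```

```text
14.15 [0.55098 0.15671 0.0757 ] yaw 63.74 tool err mm [0.   0.47] tilt [ 0.0001 -0.    ] tipz 0.0253 F [-0.21  0.23  5.69] T [ 0.062 -0.115 -0.01 ] q [ 0.079  0.22   1.843 -0.     1.078  0.538] gap 0.026160914573526324
```

Call:
drive_tool:
  targets:
    - [0,0,0,0,0,0.5,0]
    - [0,0,0,0,0,0.5,0]
    - [0,0,0,0,0,0.5,0]
    - [0,0,0,0,0,0.5,0]
    - [0,0,0,0,0,0,0]
    - [0,0,0,0,0,0,0]

```text
time: 14.75
tcp_pos: [0.5507, 0.1567, 0.0755]
tcp_rot: [-0.0, 0.9, 0.436, -0.0]
ft_force: [-0.4, 0.7, 5.0]
finger_gap: 0.0259
gripper_force: 29.9
```

```bash
python3 st.py
```

```text
14.75 [0.55069 0.15667 0.07554] yaw 51.74 tool err mm [0.3  0.66] tilt [-0.0006 -0.0001] tipz 0.0251 F [-0.37  0.7   4.98] T [-0.015  0.084  0.019] q [ 0.079  0.221  1.843 -0.     1.078  0.747] gap 0.025879771392424998
```

Call:
drive_tool:
  targets:
    - [0,0,0,0,0,0.5,0]
    - [0,0,0,0,0,0.5,0]
    - [0,0,0,0,0,0.5,0]
    - [0,0,0,0,0,0.5,0]
    - [0,0,0,0,0,0.5,0]
    - [0,0,0,0,0,0.5,0]
    - [0,0,0,0,0,0,0]
    - [0,0,0,0,0,0,0]

```text
time: 15.55
tcp_pos: [0.5507, 0.1567, 0.0755]
tcp_rot: [-0.0, 0.957, 0.29, -0.0]
ft_force: [0.3, 0.5, 5.1]
finger_gap: 0.0258
gripper_force: 29.9
```

```bash
python3 st.py
```

```text
15.55 [0.55073 0.15667 0.07554] yaw 33.74 tool err mm [0.46 0.51] tilt [-0.0005 -0.    ] tipz 0.0251 F [0.3  0.47 5.07] T [0.003 0.127 0.009] q [0.079 0.221 1.843 0.    1.078 1.061] gap 0.025777062096717006
```

Call:
drive_tool:
  targets:
    - [0,0,0,0,0,0.5,0]
    - [0,0,0,0,0,0.5,0]
    - [0,0,0,0,0,0.5,0]
    - [0,0,0,0,0,0.5,0]
    - [0,0,0,0,0,0.5,0]
    - [0,0,0,0,0,0.5,0]
    - [0,0,0,0,0,0.5,0]
    - [0,0,0,0,0,0.5,0]
    - [0,0,0,0,0,0,0]
    - [0,0,0,0,0,0,0]

```text
time: 16.55
tcp_pos: [0.5508, 0.1571, 0.0756]
tcp_rot: [-0.0, 0.996, 0.085, -0.0]
ft_force: [-0.5, 2.3, 4.2]
finger_gap: 0.0258
gripper_force: 29.9
```

```bash
python3 st.py
```

```text
16.55 [0.55085 0.15706 0.07559] yaw 9.74 tool err mm [0.45 0.65] tilt [-0.0001  0.0008] tipz 0.0252 F [-0.48  2.29  4.16] T [ 0.593  0.103 -0.008] q [7.900e-02 2.210e-01 1.843e+00 1.000e-03 1.078e+00 1.480e+00] gap 0.02575256356336144
```

Call:
drive_tool:
  targets:
    - [0,0,0,0,0,0.4,0]
    - [0,0,0,0,0,0,0]
    - [0,0,0,0,0,0,0]

```text
time: 16.85
tcp_pos: [0.5508, 0.157, 0.0756]
tcp_rot: [-0.0, 0.998, 0.064, -0.0]
ft_force: [0.3, 3.7, 4.3]
finger_gap: 0.0262
gripper_force: 29.9
```

```bash
python3 st.py
```

```text
16.85 [0.55084 0.15699 0.07559] yaw 7.32 tool err mm [0.5  0.56] tilt [-0.0002  0.0007] tipz 0.0252 F [0.29 3.69 4.29] T [0.778 0.076 0.01 ] q [7.900e-02 2.210e-01 1.843e+00 1.000e-03 1.078e+00 1.522e+00] gap 0.026152957452529883
```

Call:
drive_tool:
  targets:
    - [0,0,0,0,0,0.4,0]
    - [0,0,0,0,0,0,0]
    - [0,0,0,0,0,0,0]

```text
time: 17.15
tcp_pos: [0.5509, 0.157, 0.0756]
tcp_rot: [-0.0, 0.999, 0.043, -0.0]
ft_force: [-0.2, 4.0, 4.2]
finger_gap: 0.0259
gripper_force: 29.9
```

```bash
python3 st.py
```

```text
17.15 [0.55087 0.15697 0.07562] yaw 4.91 tool err mm [0.49 0.51] tilt [-0.0001  0.0006] tipz 0.0252 F [-0.19  3.97  4.18] T [0.981 0.062 0.028] q [7.900e-02 2.210e-01 1.843e+00 1.000e-03 1.078e+00 1.564e+00] gap 0.02591851647055409
```

Call:
drive_tool:
  targets:
    - [0,-0.016,0,0,0,0,0]
    - [0,0,0,0,0,0,0]
    - [0,0,0,0,0,0,0]

```text
time: 17.45
tcp_pos: [0.5508, 0.1572, 0.0756]
tcp_rot: [0.0, 0.999, 0.042, -0.0]
ft_force: [-0.2, 0.6, 4.7]
finger_gap: 0.026
gripper_force: 29.9
```

```bash
python3 st.py
```

```text
17.45 [0.55085 0.15718 0.07561] yaw 4.87 tool err mm [0.49 0.73] tilt [-0.0001 -0.0006] tipz 0.0252 F [-0.17  0.58  4.68] T [0.327 0.117 0.008] q [ 8.000e-02  2.210e-01  1.843e+00 -1.000e-03  1.078e+00  1.567e+00] gap 0.02598274916411859
```

Call:
drive_tool:
  targets:
    - [0,0,0,0,0,0.4,0]
    - [0,0,0,0,0,0,0]
    - [0,0,0,0,0,0,0]

```text
time: 17.75
tcp_pos: [0.5508, 0.1573, 0.0756]
tcp_rot: [0.0, 1.0, 0.022, -0.0]
ft_force: [-0.3, 0.6, 5.3]
finger_gap: 0.0258
gripper_force: 29.9
```

```bash
python3 st.py
```

```text
17.75 [0.5508  0.1573  0.07562] yaw 2.49 tool err mm [0.56 0.82] tilt [-0.0002 -0.0003] tipz 0.0252 F [-0.35  0.63  5.34] T [0.273 0.148 0.078] q [ 0.08   0.221  1.843 -0.     1.078  1.608] gap 0.02579744482494324
```

Call:
drive_tool:
  targets:
    - [0,0,0,0,0,0.2,0]
    - [0,0,0,0,0,0,0]
    - [0,0,0,0,0,0,0]

```text
time: 18.05
tcp_pos: [0.5508, 0.1574, 0.0756]
tcp_rot: [0.0, 1.0, 0.011, -0.0]
ft_force: [-1.2, 0.0, 4.0]
finger_gap: 0.0258
gripper_force: 29.9
```

```bash
python3 st.py
```

```text
18.05 [0.5508  0.15738 0.07564] yaw 1.25 tool err mm [0.58 0.9 ] tilt [-0.0002 -0.0002] tipz 0.0252 F [-1.18  0.03  4.01] T [0.226 0.22  0.035] q [ 0.081  0.221  1.843 -0.     1.078  1.63 ] gap 0.025758395846911523
```

Call:
drive_tool:
  targets:
    - [0,0,0,0,0,0,0]
    - [0,0,0,0,0,0,0]

```text
time: 18.25
tcp_pos: [0.5508, 0.1574, 0.0756]
tcp_rot: [0.0, 1.0, 0.011, -0.0]
ft_force: [-1.3, 1.0, 4.8]
finger_gap: 0.0258
gripper_force: 29.9
```

```bash
python3 st.py
```

```text
18.25 [0.55079 0.1574  0.07561] yaw 1.25 tool err mm [0.6  0.92] tilt [-0.0002 -0.0002] tipz 0.0252 F [-1.27  1.01  4.79] T [0.169 0.163 0.021] q [ 0.081  0.221  1.843 -0.     1.078  1.63 ] gap 0.025824366559116442
```

Call:
drive_tool:
  targets:
    - [0,0,0,0,0,0.25,0]
    - [0,0,0,0,0,0,0]
    - [0,0,0,0,0,0,0]

```text
time: 18.55
tcp_pos: [0.5508, 0.1575, 0.0756]
tcp_rot: [0.0, 1.0, -0.002, -0.0]
ft_force: [-1.3, 0.5, 4.5]
finger_gap: 0.0262
gripper_force: 29.9
```

```bash
python3 st.py
```

```text
18.55 [0.55082 0.15748 0.07564] yaw -0.26 tool err mm [0.58 0.98] tilt [-0.0001 -0.0001] tipz 0.0252 F [-1.27  0.53  4.49] T [0.243 0.265 0.046] q [ 0.081  0.221  1.843 -0.     1.078  1.656] gap 0.02617197691887555
```

Call:
drive_tool:
  targets:
    - [0,0,0,0,0,0.25,0]
    - [0,0,0,0,0,0,0]
    - [0,0,0,0,0,0,0]

```text
time: 18.85
tcp_pos: [0.5508, 0.1575, 0.0756]
tcp_rot: [-0.0, 1.0, -0.015, -0.0]
ft_force: [-0.5, 2.1, 3.6]
finger_gap: 0.026
gripper_force: 29.9
```

```bash
python3 st.py
```

```text
18.85 [0.55081 0.15752 0.07563] yaw -1.76 tool err mm [0.62 1.  ] tilt [-0.0002  0.0001] tipz 0.0252 F [-0.55  2.08  3.59] T [0.203 0.176 0.018] q [0.081 0.221 1.843 0.    1.078 1.682] gap 0.026022410336423395
```

Call:
drive_tool:
  targets:
    - [0,-0.006,0,0,0,0.3,0]
    - [0,0,0,0,0,0,0]
    - [0,0,0,0,0,0,0]

```text
time: 19.15
tcp_pos: [0.5508, 0.1577, 0.0756]
tcp_rot: [0.0, 1.0, -0.031, -0.0]
ft_force: [-1.0, -0.1, 4.4]
finger_gap: 0.0258
gripper_force: 29.9
```

```bash
python3 st.py
```

```text
19.15 [0.55079 0.15765 0.0756 ] yaw -3.52 tool err mm [0.68 1.11] tilt [-0.0003 -0.0003] tipz 0.0252 F [-1.02 -0.15  4.37] T [0.018 0.308 0.019] q [ 0.081  0.221  1.843 -0.     1.078  1.713] gap 0.025799914702034778
```

Call:
drive_tool:
  targets:
    - [0,0,0,0,0,0.3,0]
    - [0,0,0,0,0,0,0]
    - [0,0,0,0,0,0,0]

```text
time: 19.45
tcp_pos: [0.5508, 0.1577, 0.0756]
tcp_rot: [0.0, 0.999, -0.046, -0.0]
ft_force: [-1.6, 0.5, 5.2]
finger_gap: 0.0259
gripper_force: 29.9
```

```bash
python3 st.py
```

```text
19.45 [0.5508  0.15772 0.07563] yaw -5.31 tool err mm [0.71 1.16] tilt [-0.0002 -0.0001] tipz 0.0252 F [-1.58  0.45  5.17] T [0.027 0.305 0.032] q [ 0.081  0.221  1.843 -0.     1.078  1.745] gap 0.025851929033406457
```

Call:
drive_tool:
  targets:
    - [-0.006,0,0,0,0,0.3,0]
    - [0,0,0,0,0,0,0]
    - [0,0,0,0,0,0,0]

```text
time: 19.75
tcp_pos: [0.5507, 0.1578, 0.0757]
tcp_rot: [-0.0, 0.998, -0.062, 0.0]
ft_force: [0.1, 0.7, 3.4]
finger_gap: 0.0261
gripper_force: 29.9
```

```bash
python3 st.py
```

```text
19.75 [0.55071 0.15778 0.07571] yaw -7.11 tool err mm [0.84 1.19] tilt [ 0.0003 -0.    ] tipz 0.0253 F [0.06 0.67 3.44] T [0.081 0.192 0.017] q [ 0.081  0.22   1.843 -0.     1.078  1.776] gap 0.02614142034689161
```

Call:
drive_tool:
  targets:
    - [0,0,0,0,0,0.3,0]
    - [0,0,0,0,0,0,0]
    - [0,0,0,0,0,0,0]

```text
time: 20.05
tcp_pos: [0.5507, 0.1578, 0.0757]
tcp_rot: [-0.0, 0.997, -0.078, 0.0]
ft_force: [-1.9, 0.4, 4.1]
finger_gap: 0.0261
gripper_force: 29.9
```

```bash
python3 st.py
```

```text
20.05 [0.55066 0.15783 0.0757 ] yaw -8.9 tool err mm [0.94 1.2 ] tilt [0.0002 0.0001] tipz 0.0253 F [-1.9   0.4   4.11] T [0.07  0.215 0.012] q [0.081 0.22  1.843 0.    1.078 1.807] gap 0.02605206173673581
```

Call:
drive_tool:
  targets:
    - [-0.004,0,0,0,0,0.3,0]
    - [0,0,0,0,0,0,0]
    - [0,0,0,0,0,0,0]

```text
time: 20.35
tcp_pos: [0.5506, 0.1578, 0.0757]
tcp_rot: [-0.0, 0.996, -0.093, 0.0]
ft_force: [-0.8, 0.6, 5.3]
finger_gap: 0.0259
gripper_force: 29.9
```

```bash
python3 st.py
```

```text
20.35 [0.55056 0.15785 0.07575] yaw -10.71 tool err mm [1.07 1.17] tilt [0.0004 0.0001] tipz 0.0253 F [-0.84  0.6   5.31] T [0.141 0.096 0.012] q [0.081 0.22  1.844 0.    1.078 1.839] gap 0.02590760133544746
```

Call:
drive_tool:
  targets:
    - [0,0,0,0,0,0.3,0]
    - [0,0,0,0,0,0,0]
    - [0,0,0,0,0,0,0]

```text
time: 20.65
tcp_pos: [0.5505, 0.1579, 0.0758]
tcp_rot: [-0.0, 0.994, -0.109, 0.0]
ft_force: [0.1, 0.3, 4.3]
finger_gap: 0.0258
gripper_force: 29.9
```

```bash
python3 st.py
```

```text
20.65 [0.55054 0.15789 0.07576] yaw -12.5 tool err mm [1.14 1.18] tilt [0.0004 0.0001] tipz 0.0254 F [0.06 0.33 4.28] T [0.166 0.115 0.009] q [0.081 0.22  1.844 0.    1.078 1.87 ] gap 0.025774981068347576
```

Call:
drive_tool:
  targets:
    - [0,0,0,0,0,0.3,0]
    - [0,0,0,0,0,0,0]
    - [0,0,0,0,0,0,0]

```text
time: 20.95
tcp_pos: [0.5505, 0.1579, 0.0758]
tcp_rot: [-0.0, 0.992, -0.125, 0.0]
ft_force: [-0.0, 1.4, 5.2]
finger_gap: 0.0261
gripper_force: 29.9
```

```bash
python3 st.py
```

```text
20.95 [0.55054 0.1579  0.07575] yaw -14.3 tool err mm [1.17 1.14] tilt [0.0004 0.0001] tipz 0.0254 F [-0.05  1.43  5.21] T [ 0.296 -0.004 -0.001] q [0.081 0.22  1.844 0.    1.078 1.902] gap 0.02609333764571225
```

Call:
drive_tool:
  targets:
    - [0,0,0,0,0,0.3,0]
    - [0,0,0,0,0,0,0]
    - [0,0,0,0,0,0,0]

```text
time: 21.25
tcp_pos: [0.5505, 0.1579, 0.0757]
tcp_rot: [-0.0, 0.99, -0.14, 0.0]
ft_force: [-0.2, 1.1, 5.1]
finger_gap: 0.026
gripper_force: 29.9
```

```bash
python3 st.py
```

```text
21.25 [0.55051 0.1579  0.07574] yaw -16.1 tool err mm [1.24 1.1 ] tilt [0.0003 0.0002] tipz 0.0253 F [-0.23  1.12  5.06] T [ 0.216 -0.04   0.051] q [0.081 0.22  1.844 0.    1.078 1.933] gap 0.02595126157094115
```

Call:
drive_tool:
  targets:
    - [0,-0.004,0,0,0,0.25,0]
    - [0,0,0,0,0,0,0]
    - [0,0,0,0,0,0,0]

```text
time: 21.55
tcp_pos: [0.5505, 0.158, 0.0757]
tcp_rot: [0.0, 0.988, -0.153, 0.0]
ft_force: [0.3, -0.2, 4.8]
finger_gap: 0.0259
gripper_force: 29.9
```

```bash
python3 st.py
```

```text
21.55 [0.55049 0.15797 0.07568] yaw -17.65 tool err mm [1.31 1.13] tilt [ 0.0002 -0.0001] tipz 0.0253 F [ 0.29 -0.19  4.84] T [ 0.095 -0.039  0.002] q [ 0.082  0.22   1.843 -0.     1.078  1.961] gap 0.025866554045185047
```

Call:
drive_tool:
  targets:
    - [0,0,0,0,0,0.25,0]
    - [0,0,0,0,0,0,0]
    - [0,0,0,0,0,0,0]

```text
time: 21.85
tcp_pos: [0.5505, 0.158, 0.0757]
tcp_rot: [0.0, 0.986, -0.166, 0.0]
ft_force: [1.6, 0.9, 4.0]
finger_gap: 0.0261
gripper_force: 29.9
```

```bash
python3 st.py
```

```text
21.85 [0.55047 0.158   0.07566] yaw -19.16 tool err mm [1.37 1.12] tilt [ 0. -0.] tipz 0.0253 F [1.64 0.9  3.96] T [ 0.127  0.034 -0.033] q [ 0.082  0.22   1.843 -0.     1.078  1.987] gap 0.02609939970767502
```

Call:
drive_tool:
  targets:
    - [0,0,0,0,0,0.25,0]
    - [0,0,0,0,0,0,0]
    - [0,0,0,0,0,0,0]

```text
time: 22.15
tcp_pos: [0.5504, 0.158, 0.0756]
tcp_rot: [-0.0, 0.984, -0.179, -0.0]
ft_force: [-0.6, 1.2, 5.5]
finger_gap: 0.0258
gripper_force: 29.9
```

```bash
python3 st.py
```

```text
22.15 [0.55041 0.15803 0.07564] yaw -20.66 tool err mm [1.47 1.08] tilt [-0.0001  0.    ] tipz 0.0252 F [-0.64  1.18  5.55] T [ 0.207 -0.005  0.059] q [0.082 0.22  1.843 0.    1.078 2.013] gap 0.025818600463172012
```

Call:
drive_tool:
  targets:
    - [0,0,0,0,0,0.25,0]
    - [0,0,0,0,0,0,0]
    - [0,0,0,0,0,0,0]

```text
time: 22.45
tcp_pos: [0.5504, 0.1581, 0.0757]
tcp_rot: [-0.0, 0.981, -0.192, -0.0]
ft_force: [0.1, 0.3, 3.8]
finger_gap: 0.0259
gripper_force: 29.9
```

```bash
python3 st.py
```

```text
22.45 [0.55043 0.15808 0.07567] yaw -22.16 tool err mm [1.5  1.09] tilt [-0.      0.0001] tipz 0.0253 F [0.07 0.35 3.76] T [ 0.227  0.002 -0.007] q [0.082 0.22  1.843 0.    1.078 2.039] gap 0.02589271832216686
```

Call:
drive_tool:
  targets:
    - [0,0,0,0,0,0.25,0]
    - [0,0,0,0,0,0,0]
    - [0,0,0,0,0,0,0]

```text
time: 22.75
tcp_pos: [0.5504, 0.1581, 0.0757]
tcp_rot: [-0.0, 0.979, -0.205, -0.0]
ft_force: [0.6, 0.8, 3.9]
finger_gap: 0.026
gripper_force: 29.9
```

```bash
python3 st.py
```

```text
22.75 [0.55039 0.1581  0.07565] yaw -23.66 tool err mm [1.56 1.06] tilt [-0.0001  0.0001] tipz 0.0253 F [0.61 0.81 3.91] T [0.242 0.005 0.012] q [0.082 0.22  1.843 0.    1.078 2.065] gap 0.02596534758441887
```

Call:
drive_tool:
  targets:
    - [0,0,0,0,0,0.25,0]
    - [0,0,0,0,0,0,0]
    - [0,0,0,0,0,0,0]

```text
time: 23.05
tcp_pos: [0.5504, 0.1581, 0.0757]
tcp_rot: [-0.0, 0.976, -0.218, -0.0]
ft_force: [-0.3, 1.1, 4.7]
finger_gap: 0.026
gripper_force: 29.9
```

```bash
python3 st.py
```

```text
23.05 [0.5504  0.15807 0.07565] yaw -25.16 tool err mm [1.58 1.  ] tilt [-0.0001  0.0001] tipz 0.0253 F [-0.28  1.09  4.68] T [ 0.322  0.039 -0.006] q [0.082 0.22  1.843 0.    1.078 2.092] gap 0.026026262208532755
```

Call:
drive_tool:
  targets:
    - [0,0,0,0,0,0.25,0]
    - [0,0,0,0,0,0,0]
    - [0,0,0,0,0,0,0]

```text
time: 23.35
tcp_pos: [0.5504, 0.1581, 0.0756]
tcp_rot: [-0.0, 0.973, -0.231, -0.0]
ft_force: [-0.3, 2.0, 4.7]
finger_gap: 0.0256
gripper_force: 29.9
```

```bash
python3 st.py
```

```text
23.35 [0.55039 0.1581  0.07564] yaw -26.66 tool err mm [1.62 0.98] tilt [-0.      0.0001] tipz 0.0252 F [-0.33  1.98  4.66] T [0.369 0.041 0.083] q [0.082 0.22  1.843 0.    1.078 2.118] gap 0.02560722290088301
```

Call:
drive_tool:
  targets:
    - [0,-0.006,0,0,0,0,0]
    - [0,0,0,0,0,0,0]

```text
time: 23.55
tcp_pos: [0.5504, 0.1582, 0.0756]
tcp_rot: [0.0, 0.973, -0.23, -0.0]
ft_force: [-1.2, 0.4, 5.6]
finger_gap: 0.0258
gripper_force: 29.9
```

```bash
python3 st.py
```

```text
23.55 [0.55042 0.15818 0.0756 ] yaw -26.65 tool err mm [1.63 1.06] tilt [-0.0004 -0.0004] tipz 0.0252 F [-1.17  0.41  5.6 ] T [0.167 0.126 0.028] q [ 0.082  0.221  1.843 -0.     1.078  2.118] gap 0.025807447223792294
```

Call:
drive_tool:
  targets:
    - [0,0,0,0,0,0.2,0]
    - [0,0,0,0,0,0,0]
    - [0,0,0,0,0,0,0]

```text
time: 23.85
tcp_pos: [0.5505, 0.1582, 0.0756]
tcp_rot: [0.0, 0.971, -0.241, -0.0]
ft_force: [0.4, 0.1, 4.4]
finger_gap: 0.026
gripper_force: 29.9
```

```bash
python3 st.py
```

```text
23.85 [0.5505  0.15821 0.07562] yaw -27.85 tool err mm [1.6  1.09] tilt [-0.0002 -0.0002] tipz 0.0252 F [0.35 0.14 4.37] T [0.187 0.134 0.006] q [ 0.082  0.221  1.843 -0.     1.078  2.139] gap 0.02604722714263296
```

Call:
drive_tool:
  targets:
    - [0,0,0,0,0,0.2,0]
    - [0,0,0,0,0,0,0]
    - [0,0,0,0,0,0,0]

```text
time: 24.15
tcp_pos: [0.5505, 0.1583, 0.0756]
tcp_rot: [0.0, 0.968, -0.251, -0.0]
ft_force: [-1.2, 0.2, 4.7]
finger_gap: 0.0259
gripper_force: 29.9
```

```bash
python3 st.py
```

```text
24.15 [0.55055 0.15825 0.07562] yaw -29.06 tool err mm [1.6  1.12] tilt [-0.0001 -0.0001] tipz 0.0252 F [-1.18  0.19  4.71] T [0.081 0.175 0.035] q [ 0.082  0.221  1.843 -0.     1.078  2.16 ] gap 0.025935381215962575
```

Call:
drive_tool:
  targets:
    - [0,0,0,0,0,0.25,0]
    - [0,0,0,0,0,0,0]
    - [0,0,0,0,0,0,0]

```text
time: 24.45
tcp_pos: [0.5506, 0.1583, 0.0757]
tcp_rot: [-0.0, 0.965, -0.264, -0.0]
ft_force: [0.5, 0.6, 3.8]
finger_gap: 0.0257
gripper_force: 29.9
```

```bash
python3 st.py
```

```text
24.45 [0.55057 0.1583  0.07566] yaw -30.56 tool err mm [1.63 1.13] tilt [-0.  0.] tipz 0.0253 F [0.46 0.63 3.82] T [ 0.212  0.156 -0.016] q [0.082 0.221 1.843 0.    1.078 2.186] gap 0.025696870187828846
```

Call:
drive_tool:
  targets:
    - [0,0,0,0,0,0.25,0]
    - [0,0,0,0,0,0,0]
    - [0,0,0,0,0,0,0]

```text
time: 24.75
tcp_pos: [0.5506, 0.1584, 0.0757]
tcp_rot: [-0.0, 0.961, -0.276, 0.0]
ft_force: [-0.2, 0.9, 4.7]
finger_gap: 0.0259
gripper_force: 29.9
```

```bash
python3 st.py
python3 - <<'E'
from h import *
s,Rt,t=state();im=env.grab_frame("wrist")[:,:,::-1];cv2.imwrite("pics/w8.png",im)
u,v=pix("wrist",[.5515,.1571,.03],(Rt,t)).astype(int)
a=cv2.resize(im[v-50:v+30,u-60:u+60],(780,520),interpolation=cv2.INTER_CUBIC);cv2.imwrite("pics/c8.png",a);print(u,v)
E
```

```text
24.75 [0.55062 0.15839 0.07569] yaw -32.06 tool err mm [1.66 1.18] tilt [0.0001 0.0002] tipz 0.0253 F [-0.22  0.88  4.73] T [0.336 0.135 0.042] q [0.082 0.221 1.843 0.    1.078 2.213] gap 0.025856811869719186
321 218
```

Call:
drive_tool:
  targets:
    - [0,0,0,0,0,0.2,0]
    - [0,0,0,0,0,0,0]
    - [0,0,0,0,0,0,0]

```text
time: 25.1
tcp_pos: [0.5506, 0.1584, 0.0757]
tcp_rot: [-0.0, 0.958, -0.286, -0.0]
ft_force: [-0.9, 2.3, 4.0]
finger_gap: 0.0256
gripper_force: 29.9
```

```bash
python3 st.py
```

```text
25.1 [0.55057 0.15841 0.07567] yaw -33.26 tool err mm [1.74 1.14] tilt [0.     0.0002] tipz 0.0253 F [-0.94  2.28  4.  ] T [ 0.434  0.114 -0.007] q [0.082 0.221 1.843 0.    1.078 2.233] gap 0.02563202402713966
```

Call:
drive_tool:
  targets:
    - [0,0,0,0,0,0.2,0]
    - [0,0,0,0,0,0,0]
    - [0,0,0,0,0,0,0]

```text
time: 25.4
tcp_pos: [0.5505, 0.1584, 0.0757]
tcp_rot: [-0.0, 0.955, -0.296, -0.0]
ft_force: [-0.4, 1.3, 4.4]
finger_gap: 0.0259
gripper_force: 29.9
```

```bash
python3 st.py
```

```text
25.4 [0.55055 0.15843 0.07568] yaw -34.46 tool err mm [1.79 1.11] tilt [-0.      0.0003] tipz 0.0253 F [-0.38  1.27  4.43] T [0.597 0.163 0.065] q [0.082 0.221 1.843 0.    1.078 2.254] gap 0.02592053517026902
```

Call:
drive_tool:
  targets:
    - [0,0,0,0,0,0.2,0]
    - [0,0,0,0,0,0,0]
    - [0,0,0,0,0,0,0]

```text
time: 25.7
tcp_pos: [0.5505, 0.1585, 0.0756]
tcp_rot: [-0.0, 0.952, -0.306, -0.0]
ft_force: [-0.5, 3.6, 5.2]
finger_gap: 0.0253
gripper_force: 29.9
```

```bash
python3 st.py
```

```text
25.7 [0.55046 0.15846 0.07564] yaw -35.67 tool err mm [1.91 1.05] tilt [-0.0002  0.0004] tipz 0.0252 F [-0.46  3.63  5.15] T [0.734 0.259 0.177] q [0.082 0.221 1.843 0.    1.078 2.275] gap 0.025314764656089693
```

Call:
drive_tool:
  targets:
    - [0,0,0,0,0,0.2,0]
    - [0,0,0,0,0,0,0]
    - [0,0,0,0,0,0,0]

```text
time: 26.0
tcp_pos: [0.5504, 0.1585, 0.0756]
tcp_rot: [-0.0, 0.949, -0.316, -0.0]
ft_force: [-1.1, 2.7, 5.9]
finger_gap: 0.0257
gripper_force: 29.9
```

```bash
python3 st.py
```

```text
26.0 [0.55037 0.15855 0.07561] yaw -36.9 tool err mm [2.06 1.02] tilt [-0.0005  0.0005] tipz 0.0252 F [-1.05  2.73  5.91] T [0.883 0.309 0.092] q [8.200e-02 2.210e-01 1.843e+00 1.000e-03 1.078e+00 2.297e+00] gap 0.025749928347323266
```

The torque jumped to 0.09–0.18 N m, so the cap is at the stop. Letting off straight up.

Call:
drive_tool:
  targets:
    - [0,0,-0.02,0,0,0,0]
    - [0,0,-0.02,0,0,0,0]
    - [0,0,-0.02,0,0,0,0]
    - [0,0,-0.02,0,0,0,0]
    - [0,0,0,0,0,0,0]
    - [0,0,0,0,0,0,0]

```text
time: 26.6
tcp_pos: [0.5496, 0.1578, 0.0786]
tcp_rot: [0.001, 0.949, -0.316, -0.001]
ft_force: [-0.8, 0.6, -3.5]
finger_gap: 0.0259
gripper_force: 29.9
```

```bash
python3 st.py
```

```text
26.6 [0.54963 0.15784 0.07863] yaw -36.86 tool err mm [2.22 0.01] tilt [-0.0023 -0.0009] tipz 0.0282 F [-0.81  0.58 -3.49] T [0.379 0.17  0.039] q [ 8.200e-02  2.160e-01  1.843e+00 -1.000e-03  1.086e+00  2.296e+00] gap 0.02590962544901157
```

Call:
drive_tool:
  targets:
    - [0,0,0,0,0,-0.3,0]
    - [0,0,0,0,0,-0.3,0]
    - [0,0,0,0,0,0,0]
    - [0,0,0,0,0,0,0]

```text
time: 27.0
tcp_pos: [0.55, 0.1579, 0.0794]
tcp_rot: [0.001, 0.958, -0.287, -0.001]
ft_force: [-1.7, 0.2, -1.5]
finger_gap: 0.0256
gripper_force: 29.9
```

```bash
python3 st.py
```

```text
27.0 [0.55003 0.15791 0.07938] yaw -33.3 tool err mm [1.92 0.42] tilt [-0.0016 -0.0008] tipz 0.029 F [-1.68  0.17 -1.51] T [ 0.137  0.577 -0.018] q [ 8.200e-02  2.150e-01  1.842e+00 -1.000e-03  1.086e+00  2.234e+00] gap 0.02555881879492908
```

Call:
drive_tool:
  targets:
    - [0,0,-0.03,0,0,0,0]
    - [0,0,-0.03,0,0,0,0]
    - [0,0,-0.04,0,0,0,0]
    - [0,0,-0.06,0,0,0,0]
    - [0,0,0,0,0,0,0]

```text
time: 27.5
tcp_pos: [0.5516, 0.1583, 0.0887]
tcp_rot: [-0.0, 0.958, -0.286, 0.001]
ft_force: [-0.5, 0.8, -1.2]
finger_gap: 0.0259
gripper_force: 29.9
```

```bash
python3 st.py
```

```text
27.5 [0.55155 0.15827 0.08872] yaw -33.27 tool err mm [0.84 1.56] tilt [0.0024 0.    ] tipz 0.0383 F [-0.51  0.78 -1.2 ] T [ 0.089  0.015 -0.025] q [ 0.082  0.202  1.837 -0.     1.1    2.233] gap 0.025857402283991818
```

Call:
drive_tool:
  targets:
    - [0,0,-0.3,0,0,0,0]
    - [0,0,-0.5,0,0,0,0]
    - [-0.4,0,-0.5,0,0,0,0]
    - [-0.5,0,-0.1,0,0,0,0]
    - [-0.4,0,0,0,0,0,0]
    - [0,0,0,0,0,0,0]
    - [0,0,0,0,0,0,0]

```text
time: 28.2
tcp_pos: [0.4958, 0.194, 0.1574]
tcp_rot: [0.0, 0.958, -0.286, -0.0]
ft_force: [-0.0, -0.6, -1.5]
finger_gap: 0.0262
gripper_force: 29.9
```

Run:
```python
from h import *
s,Rt,t=state();im=env.grab_frame("wrist")[:,:,::-1];cv2.imwrite("pics/w9.png",im);np.savez("w9.npz",R=Rt,t=t);print(t)
o,y=np.array([.5515,.1571,.032]),np.array([.174,.985,0])
u,v=pix("wrist",o,(Rt,t)).astype(int);print(u,v,[pix("wrist",o+.027*k*y,(Rt,t)).round() for k in(1,-1)])
cv2.imwrite("pics/c9.png",cv2.resize(im[v-40:v+40,u-50:u+50],(750,600),interpolation=cv2.INTER_CUBIC))
```

```text
[0.49583105 0.19404961 0.15736334]
321 131 [array([296., 142.]), array([347., 120.])]
```

View pics/c9.png

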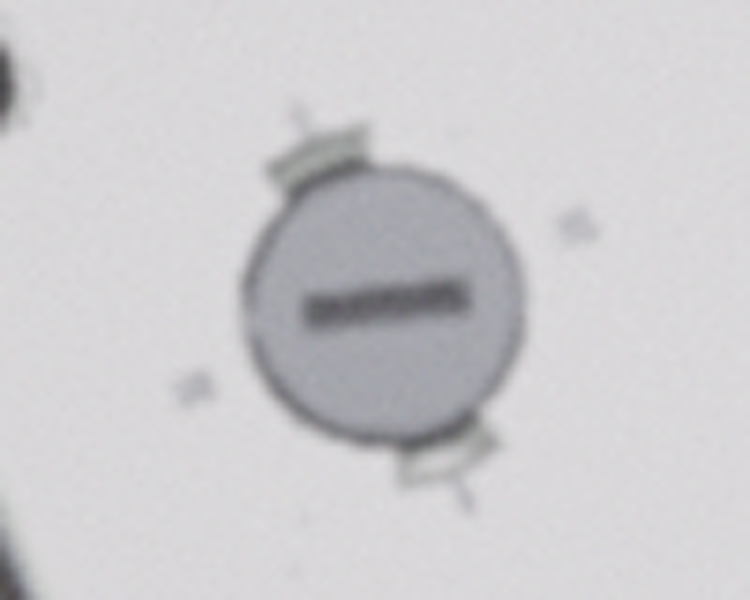

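The cap's lugs have left the notches. The slot runs from (305,310) to (468,297), and the double-bar line from (195,388) to (577,227). That puts the slot about 18° past the double bars, at the far end of the stop range. I'll check the numbers.

Run:
```python
from slot import *
im=cv2.imread("pics/w9.png");d=np.load("w9.npz");pose=(d["R"],d["t"])
f=lambda u,v:onplane(*ray("wrist",271+(u+.5)/7.5-.5,91+(v+.5)/7.5-.5,pose),.032)[:2]
for thr in(110,125):
  r=slot(im,pose,z=.032,thr=thr,guess=[.5515,.1571,.032],w=15);print(thr,r[:4])
a,b=f(195,388),f(577,227);e=b-a;print("marks",np.degrees(np.arctan(e[1]/e[0])),np.linalg.norm(e),(a+b)/2)
a,b=f(318,160),f(447,455);e=b-a;print("notch",np.degrees(np.arctan(e[1]/e[0])),(a+b)/2)
g=cv2.cvtColor(im,cv2.COLOR_BGR2GRAY);m=(g<185)&(g>90);n=np.zeros_like(m);n[108:152,301:343]=m[108:152,301:343]
print("cap",rect(n,"wrist",.032,pose))
```

```text
med 166.2797 [833]
110 ([551.45947265625, 156.823974609375], array([0.55139749, 0.15675822]), (19.47414779663086, 2.954955577850342), np.float64(63.55920127591405))
med 166.2797 [1307]
125 ([551.3468017578125, 156.78651428222656], array([0.55134778, 0.15682951]), (21.090673446655273, 4.066324710845947), np.float64(63.380875397291305))
marks 79.80347668614282 0.054107389922098716 [0.55103898 0.15708495]
notch -9.80163196754292 [0.5511056  0.15744623]
cap (array([0.55239191, 0.15615471]), (37.39556884765625, 40.66598129272461), 44.60011672973633)
```

Slot at 63.4° against scale y at 79.8°: 16.4° off, inside the 20° limit, and centred. The cap is locked, so I'm returning the driver.

Call:
drive_tool:
  targets:
    - [0,0,0,0,0,-0.9,0]
    - [0,0,0,0,0,-0.9,0]
    - [0,0,0,0,0,-0.9,0]
    - [0,0,0,0,0,-0.9,0]
    - [0,0,0,0,0,-0.9,0]
    - [0,0,0,0,0,-0.9,0]
    - [0,0,0,0,0,-0.9,0]
    - [0,0,0,0,0,-0.9,0]
    - [0,0,0,0,0,-0.9,0]
    - [0,0,0,0,0,-0.9,0]

```text
time: 29.25
tcp_pos: [0.4967, 0.1933, 0.1571]
tcp_rot: [0.0, 0.983, 0.181, -0.0]
ft_force: [-0.3, -0.3, -1.1]
finger_gap: 0.0261
gripper_force: 29.9
```

Call:
drive_tool:
  targets:
    - [0,0,0,0,0,-0.9,0]
    - [0,0,0,0,0,-0.9,0]
    - [0,0,0,0,0,-0.9,0]
    - [0,0,0,0,0,-0.9,0]
    - [0,0,0,0,0,-0.9,0]
    - [0,0,0,0,0,-0.9,0]
    - [0,0,0,0,0,-0.9,0]
    - [0,0,0,0,0,-0.9,0]
    - [0,0,0,0,0,-0.9,0]
    - [0,0,0,0,0,-0.9,0]
    - [0,0,0,0,0,0,0]

```text
time: 30.35
tcp_pos: [0.4966, 0.1934, 0.1571]
tcp_rot: [-0.0, 0.795, 0.607, -0.0]
ft_force: [0.9, 0.8, -0.9]
finger_gap: 0.026
gripper_force: 29.9
```

Call:
drive_tool:
  targets:
    - [-0.3,0.12,0,0,0,0,0]
    - [-0.6,0.24,0,0,0,0,0]
    - [-0.7,0.28,0,0,0,0,0]
    - [-0.7,0.28,0,0,0,0,0]
    - [-0.7,0.28,0,0,0,0,0]
    - [-0.7,0.28,0,0,0,0,0]
    - [-0.7,0.28,0,0,0,0,0]
    - [-0.7,0.28,0,0,0,0,0]
    - [-0.7,0.28,0,0,0,0,0]
    - [-0.7,0.28,0,0,0,0,0]
    - [-0.7,0.28,0,0,0,0,0]
    - [-0.4,0.16,0,0,0,0,0]

```text
time: 31.55
tcp_pos: [0.5429, -0.2157, 0.1574]
tcp_rot: [0.0, 0.796, 0.605, -0.0]
ft_force: [0.4, -0.1, -1.4]
finger_gap: 0.0257
gripper_force: 29.9
```

Call:
drive_tool:
  targets:
    - [0,0,0,0,0,0,0]
    - [0,0,0,0,0,0,0]

```text
time: 31.75
tcp_pos: [0.5427, -0.2122, 0.1572]
tcp_rot: [-0.001, 0.795, 0.606, 0.0]
ft_force: [-0.5, -0.3, -0.7]
finger_gap: 0.026
gripper_force: 29.9
```

```bash
sed -i 's/\[.5514,.1565\]/[.5447,-.2271]/' st.py; python3 st.py
```

```text
31.75 [ 0.54266 -0.21219  0.15718] yaw 74.67 tool err mm [-13.84   5.91] tilt [-0.0008  0.0011] tipz 0.1068 F [-0.48 -0.3  -0.71] T [-0.01  -0.056 -0.034] q [-5.670e-01  1.380e-01  1.773e+00  1.000e-03  1.232e+00 -3.000e-01] gap 0.02602116341742231
```

Call:
drive_tool:
  targets:
    - [-0.27,0.115,0,0,0,0,0]
    - [0,0,0.3,0,0,0,0]
    - [0,0,0.4,0,0,0,0]
    - [0,0,0.2,0,0,0,0]
    - [0,0,0,0,0,0,0]
    - [0,0,0,0,0,0,0]
    - [0,0,0,0,0,0,0]

```text
time: 32.45
tcp_pos: [0.5455, -0.2274, 0.1136]
tcp_rot: [0.001, 0.795, 0.607, 0.0]
ft_force: [-0.2, 0.5, -0.7]
finger_gap: 0.026
gripper_force: 29.9
```

```bash
python3 st.py
```

```text
32.45 [ 0.54546 -0.22739  0.11359] yaw 74.75 tool err mm [ 0.08 -0.81] tilt [ 0.0014 -0.0009] tipz 0.0632 F [-0.22  0.49 -0.65] T [-0.041 -0.05   0.088] q [-0.587  0.207  1.78   0.     1.153 -0.321] gap 0.025987454391571727
```

Call:
drive_tool:
  targets:
    - [0,-0.015,0.1,0,0,0,0]
    - [0,0,0.15,0,0,0,0]
    - [0,0,0.15,0,0,0,0]
    - [0,0,0,0,0,0,0]

```text
time: 32.85
tcp_pos: [0.5431, -0.2264, 0.0909]
tcp_rot: [-0.001, 0.795, 0.607, -0.0]
ft_force: [-0.4, -0.4, -1.4]
finger_gap: 0.0258
gripper_force: 29.9
```

Call:
drive_tool:
  targets:
    - [0,0,0.15,0,0,0,0]
    - [0,0,0.15,0,0,0,0]
    - [0,0,0.15,0,0,0,0]
    - [0,0,0,0,0,0,0]

```text
time: 33.25
tcp_pos: [0.5432, -0.2264, 0.0685]
tcp_rot: [-0.001, 0.795, 0.607, -0.0]
ft_force: [-0.3, 0.3, -1.5]
finger_gap: 0.0257
gripper_force: 29.9
```

Call:
drive_tool:
  targets:
    - [0,0,0.1,0,0,0,0]
    - [0,0,0.05,0,0,0,0]
    - [0,0,0.03,0,0,0,0]
    - [0,0,0,0,0,0,0]
    - [0,0,0,0,0,0,0]

```text
time: 33.75
tcp_pos: [0.5442, -0.2271, 0.0613]
tcp_rot: [0.0, 0.795, 0.607, 0.0]
ft_force: [0.4, -0.0, -0.1]
finger_gap: 0.026
gripper_force: 29.9
```

```bash
python3 st.py
```

```text
33.75 [ 0.54422 -0.22707  0.0613 ] yaw 74.74 tool err mm [0.1  0.47] tilt [ 0.0003 -0.0002] tipz 0.0109 F [ 0.36 -0.04 -0.13] T [ 0.011 -0.111 -0.02 ] q [-0.587  0.277  1.804  0.     1.06  -0.321] gap 0.026005845415834488
```

Tip about 1 mm above its rest; I'll lower the last bit and release, opening partway so the fingers clear everything.

Call:
drive_tool:
  targets:
    - [0,0,0.012,0,0,0,0]
    - [0,0,0,0,0,0,0]
    - [0,0,0,0,0,0,70]
    - [0,0,0,0,0,0,70]
    - [0,0,0,0,0,0,70]
    - [0,0,0,0,0,0,70]
    - [0,0,0,0,0,0,70]
    - [0,0,0,0,0,0,70]

```text
time: 34.55
tcp_pos: [0.5441, -0.227, 0.0606]
tcp_rot: [-0.0, 0.795, 0.607, 0.0]
ft_force: [-0.6, -0.9, 0.1]
finger_gap: 0.0655
gripper_force: 0.0
```

Call:
drive_tool:
  targets:
    - [0,0,0,0,0,0,70]
    - [0,0,-0.2,0,0,0,70]
    - [0,0,-0.4,0,0,0,70]
    - [0,0,-0.5,0,0,0,70]
    - [0,0,-0.5,0,0,0,70]
    - [0,0,-0.5,0,0,0,70]
    - [0,0,-0.4,0,0,0,70]
    - [0,0,-0.3,0,0,0,70]
    - [0,0,0,0,0,0,70]
    - [0,0,0,0,0,0,70]

```text
time: 35.55
tcp_pos: [0.5439, -0.2269, 0.2002]
tcp_rot: [-0.0, 0.795, 0.607, -0.0]
ft_force: [0.6, 0.7, -0.7]
finger_gap: 0.0658
gripper_force: 0.0
```

```bash
python3 st.py
python3 - <<'E'
from h import *
s,Rt,t=state();im=env.grab_frame("wrist")[:,:,::-1];cv2.imwrite("pics/w10.png",im)
g=cv2.cvtColor(im,cv2.COLOR_BGR2GRAY);w2=cv2.cvtColor(cv2.imread("pics/w2.png"),cv2.COLOR_BGR2GRAY);d=np.load("w2.npz")
for n,G,p in(("before",w2,(d["R"],d["t"])),("after",g,(Rt,t))):
  u,v=pix("wrist",[.545,-.2265,.1],p).astype(int);m=np.zeros(G.shape,bool);m[v-28:v+28,u-24:u+24]=G[v-28:v+28,u-24:u+24]<75
  print(n,rect(m,"wrist",.106,p))
E
```

```text
35.55 [ 0.5439  -0.22686  0.20022] yaw 74.74 tool err mm [-0.02  0.84] tilt [-0.0003  0.0002] tipz 0.1498 F [ 0.56  0.74 -0.7 ] T [-0.065  0.004  0.026] q [-0.587  0.11   1.722  0.     1.311 -0.321] gap 0.06576208871892292
before (array([ 0.54543018, -0.22181735]), (29.308713912963867, 22.15078353881836), 75.26537322998047)
after (array([ 0.54485297, -0.22317775]), (26.042377471923828, 22.74066925048828), 74.73468780517578)
```

```bash
python3 -c "
from cell import env
print(env.job_done())"
```

```text
the job is handed in; nothing more can be done
None
```

The cap was turned about 106° clockwise to its stop, where it should have locked, the stubby driver is back upright in its bore, and I handed the job in; no verdict came back, and I did not measure that the cap sits flush.

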